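# Tip a flush circuit plate out of its nest and load it into the test station

### The arm

A 7-joint arm with a two-finger parallel gripper is mounted at the origin on the work surface. World frame = base frame: x ahead of the robot, y to its left, z up, the work surface at z = 0. Lengths are in m, angles in rad, forces in N, time in s.
With the tool pointing down it reaches from about 0.425 to 1.025 m from the base axis. Payload 9.4 kg.
Tool frame: the origin (TCP) lies at the very end of the fingers, on their centre line; the grasp point (between the pads) lies 19 mm behind it (bot.hold_point_z is the y of the grasp point in the tool frame, in m); y points along the fingers, x is the direction in which the jaws open and shut, and the axes are right-handed (so a half turn about y gives the same grasp; the last joint's range is limited). The gripper opens to 93 mm and grips with 3 to 60 N. Pads are 15 mm wide; open, the fingers measure 128 mm over their backs; the gripper's body (75 mm by 188 mm) begins 65 mm behind the grasp point.
Start: joints at [1.217, 0.599, -0.003, 1.599, 0.002, 0.943, -0.08], TCP at [0.198, -0.697, 0.187] pointing down, gripper open.
Joint ranges: [-2.57, 2.57], [-0.35, 1.97], [-1.29, 1.29], [0.11, 2.56], [-1.05, 4.19], [0.11, 1.86], [-2.63, 2.63]. Speed limits (rad/s): [2.22, 2.22, 3.01, 3.01, 3.14, 3.14, 3.14].

### API

Orientations are given as [roll, pitch, yaw] about the fixed x, y, z axes, in that order (R = Rz(yaw) Ry(pitch) Rx(roll)).
In Python, from rig import status, viewer, job, bot gives the robot as it stands.
- The arm moves only by the shell command python3 -m crank 'ROWS'. ROWS is JSON, a list that holds one entry, the list of rows, each a list of 7 numbers: the turn, a rotation vector about the tool's x, y, z in rad, then the shift along the tool's x, y, z in cm, then the gripper's target within -1 to 1 (fully open at 1, half-way at 0, shut at -1). A call has 1 to 12 rows; each row is the pose to reach, as a shift and turn from the pose measured when the call began, along the tool's axes at that moment; what a row does not reach only later rows make up. A row lasts 1/8 s, in which the tool goes at most 62.5 mm and 10.7 degrees, less where a joint would pass 70% of its speed; a pose out of reach is approached as far as the arm can. A call with a gripper value outside its range is refused whole. The fingers move at their own pace and stop on an object; the grip force is fixed at half the most. Time passes only in rows, so rows that repeat a pose let the fingers close. It gives the time, the measured TCP pose, the force and the opening at its end, in the units of the state.
- status.state(): the state, without advancing time (a new reading comes with each control period).
- viewer.camera(name): name is "scene" or "side" or "wrist"; returns a dict with "frame" (480x640x3 uint8, red, green, blue), "fx", "fy", "cx", "cy" (pixels), "cam_to_world" (4x4, takes a point from camera to world coordinates); the wrist camera has in their place "T_tool_cam" (4x4, takes a point from camera to tool coordinates, whose origin is the TCP and whose axes are the tool frame's). Camera axes: x right, y down, z forward; pixel columns grow to the right and rows downward; lengths in m; the calibration is good to about 2 mm. A picture is of the moment at which its call begins: read the wrist's pose just before it. There is no depth.
- job.hand_in(): hands the job in, once; it reports no verdict.
The state is a dict: "clock": time; "joint_positions": joint angles; "qd": joint speeds; "joint_efforts": joint torques, N m; "tcp_pos": TCP position; "tcp_rot": TCP orientation; "force": force on the tool from outside, world axes, zero at the start; "moment": the same for the moment, N m; "finger_gap": opening from 0.0 (shut) to 1.0 (fully open).
Only numpy, scipy, OpenCV 4.12 (cv2) and the standard library are available. Lean on these libraries where they do the work, as an engineer would, in place of code of your own. Each camera call takes 0.05 s, during which the arm holds its last target.

### The job

Lift the blue capacitor off the circuit plate and stand it upright in the grey dish. Then gently press the plate's white-marked end down into its blue nest until it will go no further and its brass-contact end stands tipped up, take the plate by that raised end, lay it flat along the black rubber rest and let go of it. Take it again by the white-marked end, lay it on the test station's black rail and slide the brass contacts all the way in under the yellow bridge until the plate meets the stop; leave it flat there, and do not disturb the solder spool or the small second capacitor.

Things in the scene. Friction and masses are not known exactly. Their poses are not given: they have to be found in the camera images.
- cap_center (a point): centre of the loose blue capacitor: an upright cylinder, 28 mm diameter, 42 mm tall, about 40 g, z up its axis. It starts standing on the white-marked half of the circuit plate
- plate_center (a point): centre (half-way up) of the loose circuit plate: rigid slab 90 mm (its x) by 40 mm (its y) by 6 mm (its z), about 70 g, aluminium with a flat green top. +x points to the end with five brass contacts, -x to the end with the white press mark (mark centred 34 mm from the plate's centre). It starts lying in the nest, top flush with the nest's top, and cannot be gripped there
- plate_tip (a point): middle of the end face of the plate at the brass contacts, 45 mm along the plate's +x from its centre, half-way up; same axes as the plate
- tray: fixed blue nest 136 (x) x 80 (y) x 36 mm tall; origin: centre of its underside, z up. Pocket 100 x 46 mm, centred, 32 mm deep, open at the top: 3 mm gap beside the plate. Its -x end wall is only 14 mm tall (finger notch), the other walls 36 mm. The plate's brass end points to +x. Under the plate is an orange rocker, 28 mm wide, from x = -48 to +20 mm, with a 3 mm lip at the plate's white end
- rocker (a joint): angle of the rocker under the plate: 0 level (start), 0.55 hard stop; grows as the plate's white end sinks and its brass end rises. Hinge along the nest's y at x = -6 mm, 30 mm above the nest's underside. Stiff: turns at about 0.08 N m (3 to 6 N pressed on the outer half of the white mark) and stays as it is left. Pressing the plate with over 40 N damages it
- dish: fixed open grey dish 110 mm (x) by 100 mm (y), walls 16 mm tall and 3 mm thick, floor 3 mm thick; origin at the centre of its underside
- rest: fixed rest on which to lay the plate down: a black rubber bar 100 mm (x) by 26 mm (y), its top 18 mm above the table, on a steel foot 110 by 70 by 4 mm; origin at the centre of its underside. The plate lies lengthwise on it and overhangs it by 7 mm at each side, so fingers can straddle it
- station: fixed test station, grey base 200 (x) x 100 (y) x 6 mm; origin: centre of the base's underside, z up. A black rail 26 mm wide, top at z = 18 mm, runs along y = 0 from x = -75 to +45 mm, where it ends at the upright face of an aluminium stop. The plate goes in along +x, brass end first; when home its centre is at x = 0. A blue box behind the stop reaches z = 46 mm
- station_mouth (a point): middle of the mouth of the station's yellow bridge, on the rail's top, at station x = +5 mm; same axes as the station. The bridge reaches from here 40 mm along +x; its opening is 48 mm wide and 10.5 mm high above the rail (plate: 40 x 6 mm); the bridge's top is 19 mm above the rail. Flared cheeks stand at both sides of the mouth, reaching 13 mm towards -x
- spool_center (a point): bystander: centre of an orange solder spool, 52 mm across, 34 mm tall
- cap2_mid (a point): bystander: centre of a small second blue capacitor, 22 mm across, 28 mm tall, standing on the table on the robot's side of the rest
Not all that is in view belongs to the job. There is more than one size of the part that bears plate_center; the job needs the smallest.

How it is judged:
On the way, in this order (a step that is already met when the one before it is completed fails the run):
1. the blue capacitor stands upright in the grey dish, let go, with the plate not yet tipped (x of cap_center in the frame of dish between -0.04 and 0.04 m and y of cap_center in the frame of dish between -0.035 and 0.035 m and z of cap_center in the frame of dish below 0.032 m and angle between cap_center's own z axis and vertical below 0.2 rad and contact force between the fingers and cap below 0.1 N and value of joint rocker below 0.15 rad), for 0.2 s.
2. the plate, still in its nest, is tipped: white end down, brass end up (rocker past 0.50 of its 0.55 rad) (value of joint rocker above 0.5 rad and horizontal distance between plate_center and tray below 0.02 m and angle between plate_center's own z axis and vertical above 0.42 rad and height (world z) of plate_center below 0.055 m), for 0.1 s.
3. the plate lies flat along the rubber rest, let go (x of plate_center in the frame of rest between -0.035 and 0.035 m and y of plate_center in the frame of rest between -0.012 and 0.012 m and z of plate_center in the frame of rest between 0.017 and 0.025 m and angle between plate_center's own z axis and vertical below 0.1 rad and contact force between the fingers and plate below 0.1 N), for 0.2 s.
At the end, for the whole second after the job is handed in: Plate flat (0.1 rad) on the station rail, brass end under the bridge within 4 mm of the stop and 6 mm of the rail's middle line (plate centre within 8 mm); capacitor upright (0.2 rad) on the dish floor, its centre within 40 mm (x) and 35 mm (y) of the dish's; both at rest (x of plate_tip in the frame of station between 0.041 and 0.048 m and y of plate_tip in the frame of station between -0.006 and 0.006 m and y of plate_center in the frame of station between -0.008 and 0.008 m and z of plate_center in the frame of station between 0.017 and 0.025 m and angle between plate_center's own z axis and vertical below 0.1 rad and linear speed of each of plate, cap below 0.02 m/s and x of cap_center in the frame of dish between -0.04 and 0.04 m and y of cap_center in the frame of dish between -0.035 and 0.035 m and z of cap_center in the frame of dish below 0.032 m and angle between cap_center's own z axis and vertical below 0.2 rad); the robot touches nothing.
It fails at once if the plate is pressed into the nest with more than 40 N (contact force between plate and tray above 40 N).
It fails at once if the solder spool or the small second capacitor is shifted by more than 30 mm (distance of any of spool_center, cap2_mid from where it was at the start of the episode above 0.03 m).
It also fails if it takes over 72 s, if anything falls off the work surface, if the arm or the gripper's body presses on something with over 40 N, if the wrist force passes 120 N, or if a joint passes its speed limit or range.

## Working session

There is one attempt and no reset: what is moved stays moved. The work goes in short steps, Python scripts to look and compute and a shell command to move; the robot and the scene stay as the last step left them, time stands still between calls to the robot, and variables do not carry over. Pictures are saved under pics/ and viewed, and the job is handed in when it is done.

```bash
ls; mkdir -p pics; python3 - <<'E'
from rig import status, viewer, job, bot
import cv2,numpy as np
s=status.state(); print(s); print(bot.hold_point_z)
for n in ["scene","side","wrist"]:
    c=viewer.camera(n); cv2.imwrite(f"pics/{n}0.png",c["frame"][:,:,::-1])
    print(n,c["fx"],c["fy"],c["cx"],c["cy"]); print(np.round(c.get("cam_to_world",c.get("T_tool_cam")),4).tolist())
E
```

```text
pics
{'clock': 0.0, 'joint_positions': array([ 1.2173011 ,  0.60015706, -0.00253796,  1.60011383,  0.00178284,
        0.94290702, -0.07980992]), 'qd': array([-0.00086077, -0.00159687,  0.00130399, -0.00247169,  0.00196749,
        0.00216679, -0.00011582]), 'joint_efforts': array([ 1.35355436e-03, -7.65046477e+01,  1.49710815e+00, -2.52347428e+01,
       -5.24115376e-02,  1.69274560e-02,  1.64121716e-04]), 'tcp_pos': array([ 0.19795686, -0.69689285,  0.18594274]), 'tcp_rot': array([-1.57093028,  0.00157735, -1.29396708]), 'force': array([ 0.04181635, -0.37516483, -0.25295207]), 'moment': array([-0.02848071,  0.02115598,  0.02790972]), 'finger_gap': 1.0009717758035657}
-0.0188
scene 513.2096824152342 513.2096824152342 313.687591637377 245.27614822962028
[[0.8057, 0.4237, -0.4138, 0.9067], [0.5923, -0.5802, 0.5591, -0.4843], [-0.0032, -0.6956, -0.7184, 0.7881], [0.0, 0.0, 0.0, 1.0]]
side 464.7973673811321 464.7973673811321 317.6214171372381 240.62152681249978
[[-0.8647, -0.2555, 0.4324, 0.0552], [-0.5017, 0.4789, -0.7204, 0.7792], [-0.0231, -0.8399, -0.5423, 0.6141], [0.0, 0.0, 0.0, 1.0]]
wrist 349.16688925513205 349.16688925513205 318.66875749304467 240.07179629539945
[[1.0, -0.0004, 0.0002, -0.0002], [-0.0003, -0.2594, 0.9658, -0.1978], [-0.0003, -0.9658, -0.2594, 0.0735], [0.0, 0.0, 0.0, 1.0]]
```

View pics/scene0.png

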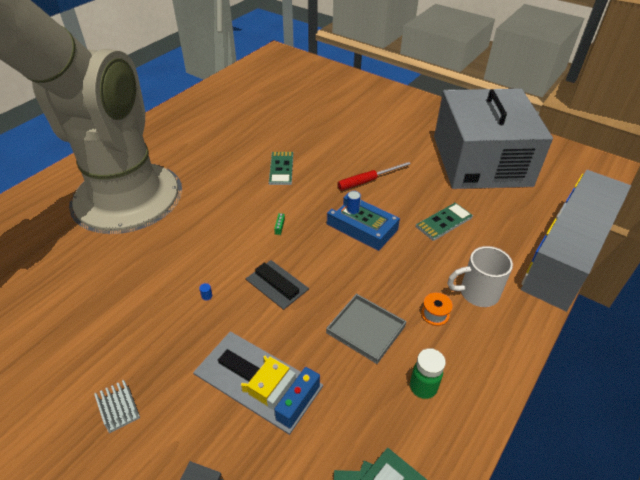

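View pics/side0.png

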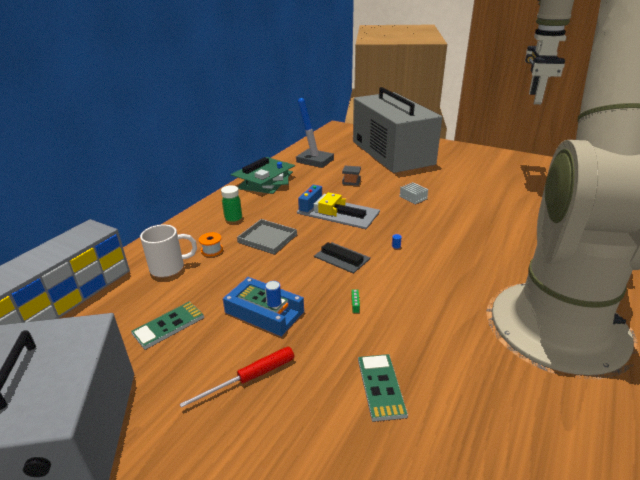

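View pics/wrist0.png

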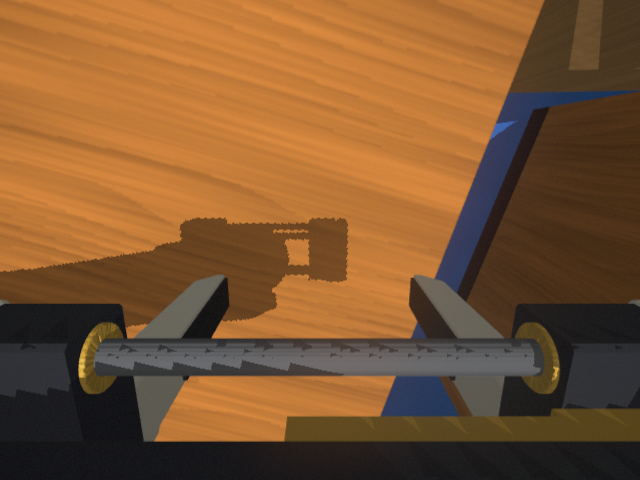

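Candidates for the plate: the green boards at scene (282,168) and (445,220), both lying on the table and larger, and the one in the blue nest at (365,215) with a capacitor on it. By the description it is the nest board. For the capacitor: blue at (353,200) on the plate, versus the small one at (206,292). I'll check with crops.

```bash
cat > h.py <<'E'
from rig import status, viewer, job, bot
import cv2,numpy as np
from scipy.spatial.transform import Rotation as R
def crop(src,out,x0,y0,w,h,k):
    im=cv2.imread(src)[y0:y0+h,x0:x0+w]; im=cv2.resize(im,None,fx=k,fy=k,interpolation=cv2.INTER_CUBIC)
    for i in range(0,w,20): cv2.putText(im,str(x0+i),(i*k,8),0,.3,(255,255,255),1); cv2.line(im,(i*k,0),(i*k,5),(255,255,255),1)
    for i in range(0,h,20): cv2.putText(im,str(y0+i),(0,i*k+4),0,.3,(255,255,255),1)
    cv2.imwrite(out,im)
def cam(n,save=None):
    s=status.state(); c=viewer.camera(n)
    if n=="wrist":
        T=np.eye(4);T[:3,:3]=R.from_euler('xyz',s['tcp_rot']).as_matrix();T[:3,3]=s['tcp_pos']
        c["cam_to_world"]=T@c["T_tool_cam"]
    if save: cv2.imwrite(save,c["frame"][:,:,::-1])
    return c
def toz(c,u,v,z):
    M=c["cam_to_world"];d=M[:3,:3]@np.array([(u-c["cx"])/c["fx"],(v-c["cy"])/c["fy"],1]);o=M[:3,3]
    return o+d*(z-o[2])/d[2]
def proj(c,p):
    M=c["cam_to_world"];q=M[:3,:3].T@(np.asarray(p)-M[:3,3]);return np.array([c["fx"]*q[0]/q[2]+c["cx"],c["fy"]*q[1]/q[2]+c["cy"]])
E
python3 - <<'E'
from h import *
crop("pics/scene0.png","pics/c1.png",310,170,170,90,4)
crop("pics/scene0.png","pics/c2.png",180,240,240,190,3)
crop("pics/side0.png","pics/c3.png",190,160,230,180,3)
E
```

```text
(no output)
```

View pics/c1.png

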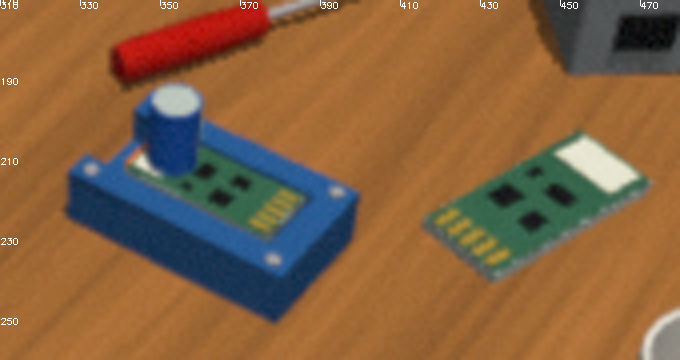

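View pics/c2.png

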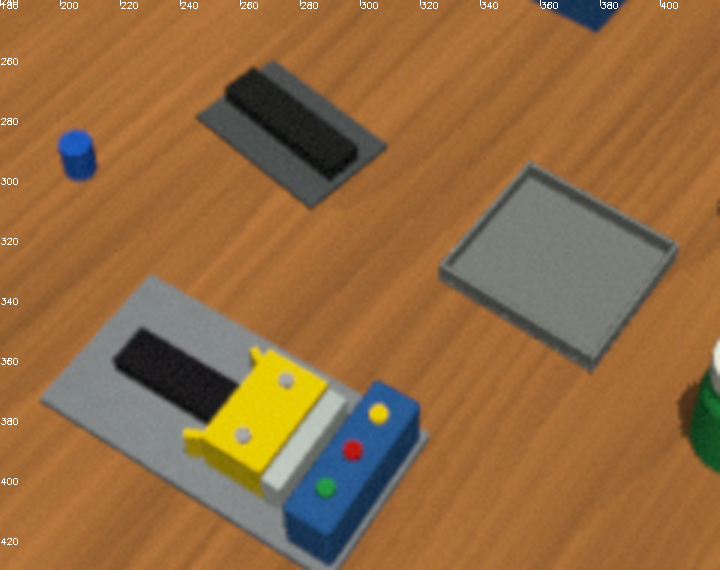

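View pics/c3.png

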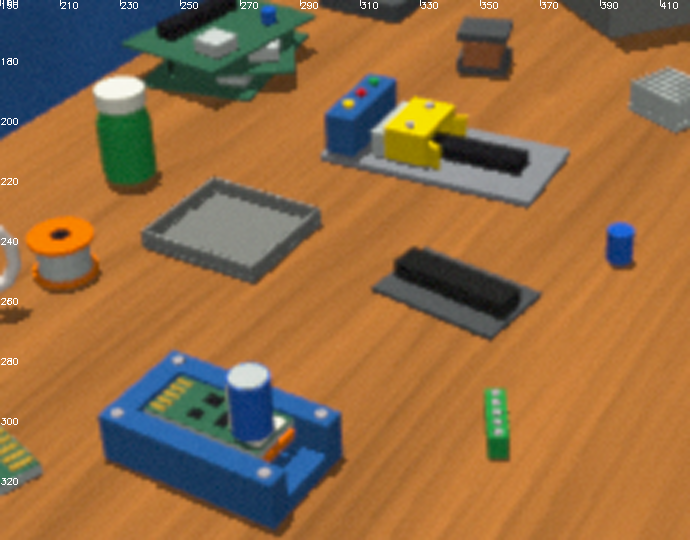

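The nest plate carries the capacitor, and its contact and white ends match the description: brass at scene (378,222), white at (347,210). Next I'll fit the fixture poses.

```bash
cat > fit.py <<'E'
from h import *
from scipy.optimize import least_squares
S=viewer.camera("scene");D=viewer.camera("side")
def fit(name,pts,x0):
    def f(p):
        r=[]
        c,s=np.cos(p[2]),np.sin(p[2])
        for cam_,l,uv in pts:
            l=np.array(l)/1000; w=[p[0]+c*l[0]-s*l[1],p[1]+s*l[0]+c*l[1],l[2]]
            r+=list(proj(cam_,w)-uv)
        return np.array(r)
    o=least_squares(f,x0,loss='soft_l1'); print(name,np.round(o.x,4),"res",np.round(o.fun.reshape(-1,2).tolist() if 0 else f(o.x),1).tolist()); return o.x
fit("tray",[(S,(68,40,36),(399.5,219)),(S,(68,-40,36),(379.5,239)),(S,(-68,-40,36),(327,213)),(S,(68,-40,0),(379.5,250.2)),
 (D,(68,40,36),(224,298)),(D,(68,-40,36),(249.3,277.3)),(D,(-68,-40,36),(303.7,298.3)),(D,(-68,40,0),(282.7,336.7)),(D,(68,40,0),(225,313.7))],[.5,0,0])
fit("rest",[(S,(-55,35,4),(270.7,260.3)),(S,(55,35,4),(309,289)),(S,(55,-35,4),(284,309.3)),(S,(-55,-35,4),(245.7,278.7)),
 (D,(55,35,4),(314.3,256.3)),(D,(-55,-35,4),(370.3,258)),(D,(-55,35,4),(354,272.7))],[.5,0,0])
fit("station",[(S,(-100,50,6),(230.7,331.7)),(S,(-100,-50,6),(193.3,373.7)),(S,(100,50,6),(322.7,385.7)),
 (D,(-100,-50,6),(379.7,210.7)),(D,(-100,50,6),(366,228.3)),(D,(100,50,6),(297.3,212.3))],[.5,0,0])
fit("dish",[(S,(-55,50,16),(356.7,294.3)),(S,(55,50,16),(405.7,321.3)),(S,(55,-50,16),(377.7,359.5)),(S,(-55,-50,16),(326.7,328.7)),
 (D,(55,-50,16),(261,219.7)),(D,(-55,-50,16),(296.7,230)),(D,(-55,50,16),(274.7,250)),(D,(55,50,16),(237.7,237.7))],[.5,0,0])
for n,a,b,z in [("cap",(354,195),(273,285.3),.078),("cap2",(205,286.7),(397,237),.028),("spool",(437,302),(210.3,237.3),.034)]:
    print(n,np.round(toz(S,*a,z),4),np.round(toz(D,*b,z),4))
E
python3 fit.py
```

```text
tray [ 0.5055  0.2373 -0.0121] res [0.2, -1.3, 0.5, -0.2, -0.4, -0.8, -1.1, 0.6, -0.9, 0.6, -0.6, -0.6, 0.8, -0.8, -0.5, 0.2, 0.5, -1.0]
rest [ 0.4589 -0.0017 -0.1268] res [0.4, -0.4, 0.4, -0.8, -0.2, -0.3, -0.2, -0.1, -0.2, -1.2, 0.6, -1.2, -0.1, -1.0]
station [ 0.5666 -0.186   0.0599] res [-0.1, -0.0, 0.0, -0.9, 0.7, -0.1, 0.6, -1.5, 0.5, -1.5, -0.4, -1.5]
dish [0.6587 0.0114 0.001 ] res [-0.6, -1.1, 0.9, -0.4, 0.5, -0.1, -0.7, -0.5, 0.2, -1.4, 0.7, -1.3, -0.3, -1.4, -0.7, -1.0]
cap [0.4788 0.2387 0.078 ] [0.4791 0.2385 0.078 ]
cap2 [ 0.3663 -0.1044  0.028 ] [ 0.3666 -0.1002  0.028 ]
spool [0.7425 0.1193 0.034 ] [0.7478 0.115  0.034 ]
```

Fits agree to about 1–3 mm. Next, a helper that turns a goal into rows' units, then the first move.

```bash
cat >> h.py <<'E'
B=R.from_euler('x',-np.pi/2)
def goal(pos,yaw=0.,tilt=0.):
    """yaw = angle of tool z in the world; tilt>0: tool leans so that fingers point to +toolz"""
    s=status.state(); R0=R.from_euler('xyz',s['tcp_rot'])
    Rg=R.from_euler('z',yaw)*R.from_euler('y',-tilt)*R.from_euler('z',-np.pi/2)*B
    d=R0.inv().apply(np.array(pos)-s['tcp_pos'])*100
    rv=(R0.inv()*Rg).as_rotvec()
    print("goal turn",np.round(rv,4).tolist(),"shift cm",np.round(d,2).tolist(),"| t",round(s['clock'],2),"tcp",np.round(s['tcp_pos'],4).tolist(),"gap",round(s['finger_gap'],3),"F",np.round(s['force'],1).tolist())
E
python3 -c "
from h import *
goal((.5,-.2,.25),-.0121);goal((.478,.2385,.2),-.0121)"
```

```text
goal turn [0.0002, 0.289, -0.0007] shift cm [-39.57, -6.33, 42.63] | t 0.25 tcp [0.1981, -0.6972, 0.1864] gap 1.0 F [-0.4, 0.1, 0.2]
goal turn [0.0002, 0.289, -0.0007] shift cm [-82.35, -1.3, 52.51] | t 0.25 tcp [0.1981, -0.6972, 0.1864] gap 1.0 F [-0.4, 0.1, 0.2]
```

```bash
python3 -m crank '[[[0,0.289,0,-10,-4,11,1],[0,0.289,0,-20,-6,22,1],[0,0.289,0,-39.6,-6.3,42.6,1],[0,0.289,0,-39.6,-6.3,42.6,1],[0,0.289,0,-39.6,-6.3,42.6,1],[0,0.289,0,-39.6,-6.3,42.6,1],[0,0.289,0,-39.6,-6.3,42.6,1],[0,0.289,0,-50,-5,45,1],[0,0.289,0,-60,-4,47,1],[0,0.289,0,-82.4,-1.3,52.5,1],[0,0.289,0,-82.4,-1.3,52.5,1],[0,0.289,0,-82.4,-1.3,52.5,1]]]'
python3 -c "
from h import *
goal((.478,.2385,.2),-.0121)"
```

```text
clock: 1.75
tcp_pos: [0.4625, -0.017, 0.2207]
tcp_rot: [-1.57, 0.001, -1.583]
force: [1.3, 0.7, 0.8]
finger_gap: 1.0
goal turn [-0.0006, -0.0002, -0.0007] shift cm [-25.57, 2.08, 1.24] | t 1.75 tcp [0.4625, -0.017, 0.2207] gap 1.0 F [1.3, 0.7, 0.8]
```

```bash
python3 -m crank '[[[0,0,0,-25.6,2.1,1.2,1],[0,0,0,-25.6,2.1,1.2,1],[0,0,0,-25.6,2.1,1.2,1],[0,0,0,-25.6,2.1,1.2,1],[0,0,0,-25.6,2.1,1.2,1],[0,0,0,-25.6,2.1,1.2,1],[0,0,0,-25.6,2.1,1.2,1]]]'
python3 -c "
from h import *
c=cam('wrist','pics/w1.png')
np.save('w1.npy',c['cam_to_world'])
print(proj(c,(.479,.2385,.078)))
goal((.478,.2385,.2),-.0121)"
```

```text
clock: 2.62
tcp_pos: [0.4778, 0.2369, 0.1999]
tcp_rot: [-1.57, -0.0, -1.585]
force: [-1.2, 0.5, 0.4]
finger_gap: 1.0
[317.50893864 226.11065179]
goal turn [-0.0008, -0.0028, 0.0] shift cm [-0.16, 0.0, 0.01] | t 2.67 tcp [0.4779, 0.2369, 0.2] gap 0.999 F [0.9, -0.5, -0.0]
```

View pics/w1.png

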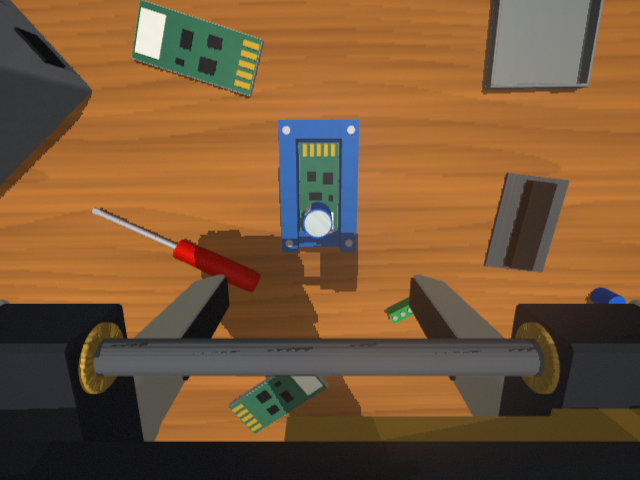

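The wrist picture shows the nest centred (corners ≈(278,120), (358,120)), the cap top at ≈(317,222) and the rest at right (525,222). I'll compare this with the fit.

```bash
python3 - <<'E'
from h import *
crop("pics/w1.png","pics/c4.png",260,105,120,160,4)
E
```

```text
(no output)
```

View pics/c4.png

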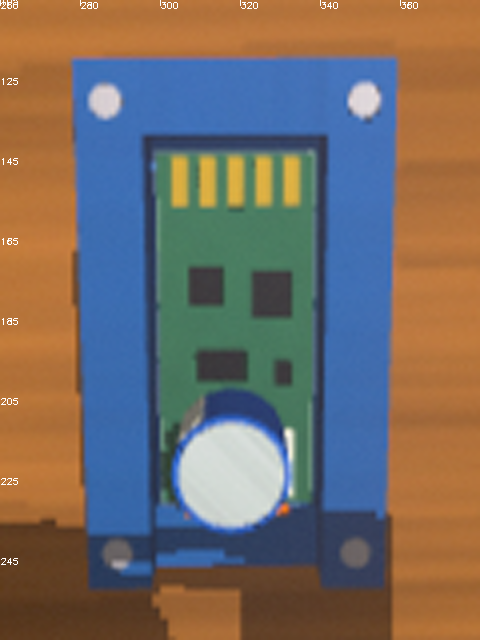

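```bash
python3 - <<'E'
from h import *
c=viewer.camera("wrist"); c["cam_to_world"]=np.load("w1.npy")
for n,u,v,z in [("c++",278.25,119.5,.036),("c+-",359.25,119.5,.036),("c-+",282,252,.036),("c--",356.2,251.5,.036),("plate tip",319.25,142.5,.036),("cap",317.75,223.2,.078)]:
    print(n,np.round(toz(c,u,v,z),4))
E
```

```text
c++ [0.5773 0.2756 0.036 ]
c+- [0.5761 0.1961 0.036 ]
c-+ [0.4414 0.2777 0.036 ]
c-- [0.4408 0.1973 0.036 ]
plate tip [0.555  0.2357 0.036 ]
cap [0.4818 0.2382 0.078 ]
```

```bash
python3 -c "
from h import *
goal((.4805,.238,.05),-.0121)"
python3 -m crank '[[[0,0,0,-0.1,5,0.25,1],[0,0,0,-0.1,11,0.25,1],[0,0,0,-0.1,14,0.25,0.4],[0,0,0,-0.1,15,0.25,0.2],[0,0,0,-0.1,15,0.25,0.2],[0,0,0,-0.1,15,0.25,0]]]'
python3 -c "
from h import *
c=cam('wrist','pics/w2.png');cam('side','pics/s2.png')
crop('pics/s2.png','pics/s2c.png',180,200,160,130,5)
goal((.4805,.238,.05),-.0121)"
```

```text
goal turn [-0.001, -0.0028, -0.0003] shift cm [-0.1, 15.01, 0.23] | t 2.73 tcp [0.478, 0.237, 0.2001] gap 1.001 F [0.8, -0.1, -0.3]
clock: 3.48
tcp_pos: [0.4815, 0.2382, 0.0514]
tcp_rot: [-1.568, 0.001, -1.586]
force: [0.3, -0.2, 0.5]
finger_gap: 0.619
goal turn [-0.0029, -0.0031, -0.0013] shift cm [0.03, 0.14, -0.09] | t 3.58 tcp [0.4814, 0.2383, 0.0514] gap 0.531 F [0.5, -0.1, 0.8]
```

View pics/w2.png

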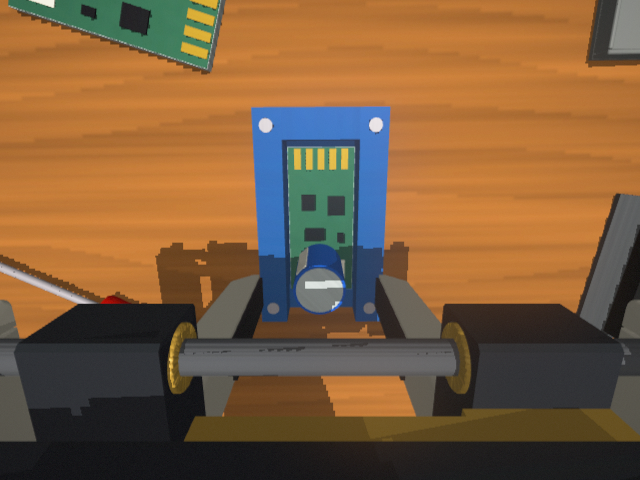

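View pics/s2c.png

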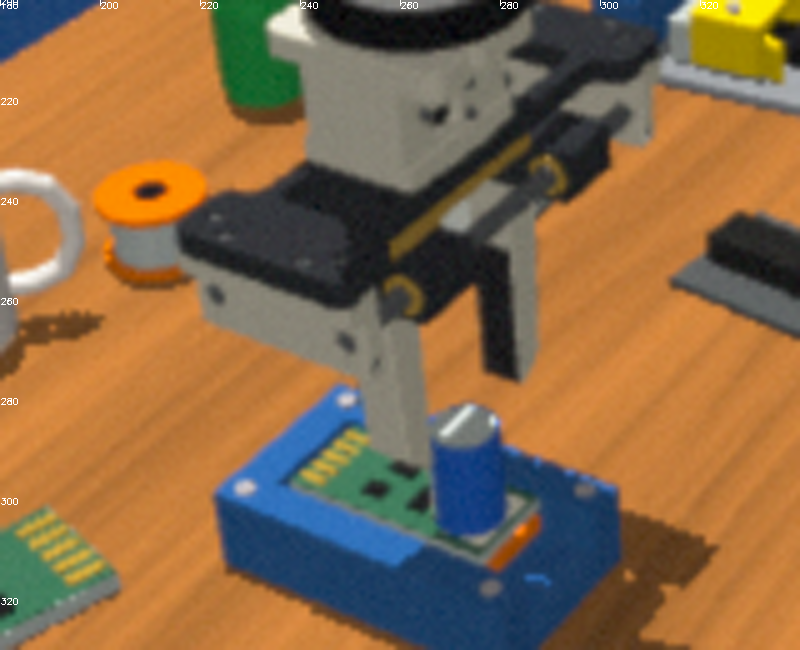

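```bash
python3 - <<'E'
from h import *
c=cam('wrist');d=cam('side');s=status.state()
print(toz(c,320,287,.078),s['tcp_pos'])
T=R.from_euler('xyz',s['tcp_rot'])
for x in(-.0245,.0245):
  for z in (-.0075,.0075): print(proj(d,s['tcp_pos']+T.apply([x,0,z])))
crop('pics/w2.png','pics/w2c.png',240,230,160,130,5)
E
```

```text
[0.483143   0.23814383 0.078     ] [0.48112696 0.23824024 0.05106797]
[268.85530266 304.8372834 ]
[262.32088631 302.21217329]
[283.88668612 290.23536997]
[277.49569044 287.81989377]
```

View pics/w2c.png

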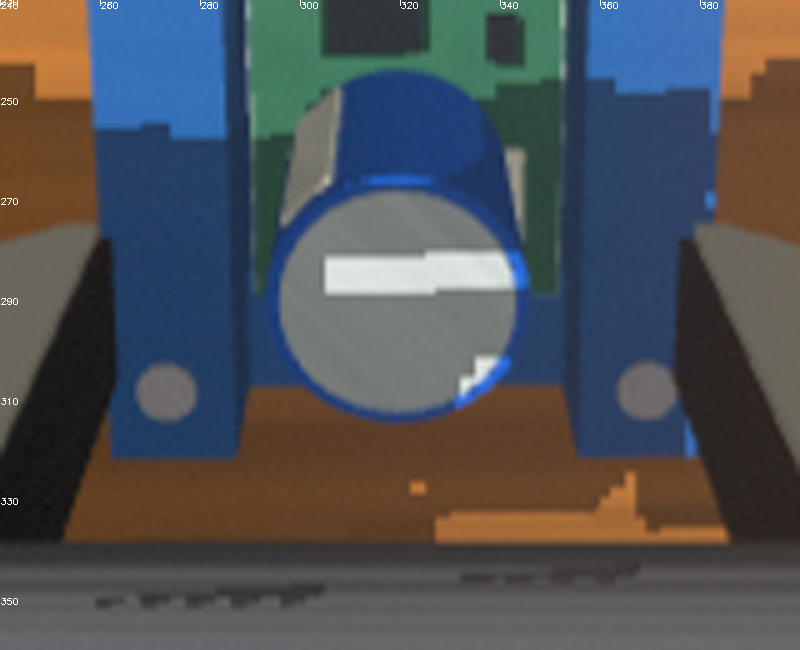

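```bash
python3 - <<'E'
from h import *
c=viewer.camera("wrist");M=c["T_tool_cam"]
for y in (0,-.01,-.02,-.03):
  for x,z in ((.0465,.0075),(.0465,-.0075)):
    q=M[:3,:3].T@(np.array([x,y,z])-M[:3,3]); print(y,z,np.round([c["fx"]*q[0]/q[2]+c["cx"],c["fy"]*q[1]/q[2]+c["cy"]],1))
cam('side','pics/s3.png');crop('pics/s3.png','pics/s3c.png',180,200,160,130,5)
print(status.state()['finger_gap'])
E
python3 -c "
from h import *
crop('pics/w1.png','pics/w1c.png',380,260,160,130,5)"
```

```text
0 0.0075 [397.7 260.8]
0 -0.0075 [396.2 284.3]
-0.01 0.0075 [401.5 266.3]
-0.01 -0.0075 [399.9 290.8]
-0.02 0.0075 [405.8 272.5]
-0.02 -0.0075 [404.  298.1]
-0.03 0.0075 [410.5 279.3]
-0.03 -0.0075 [408.5 306.1]
0.5032947803371743
```

View pics/w1c.png

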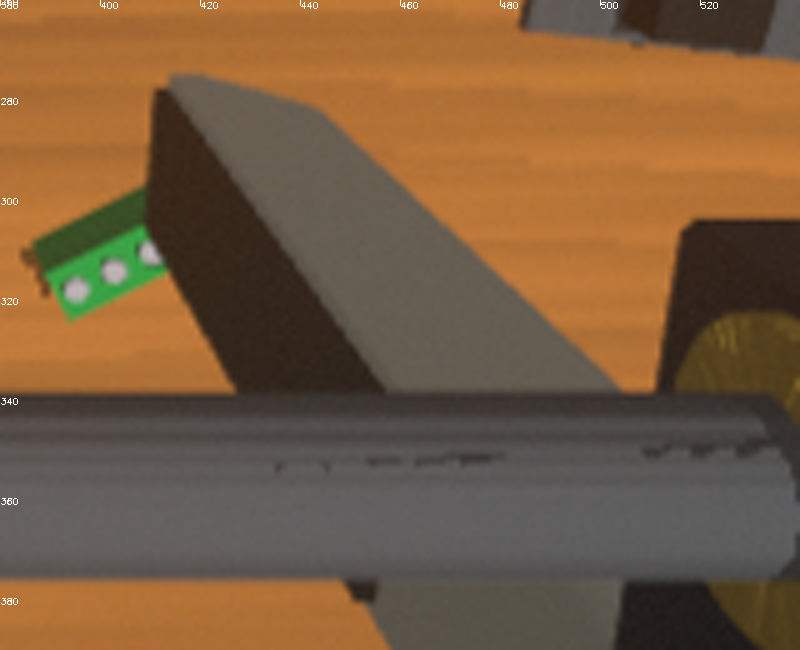

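View pics/s3c.png

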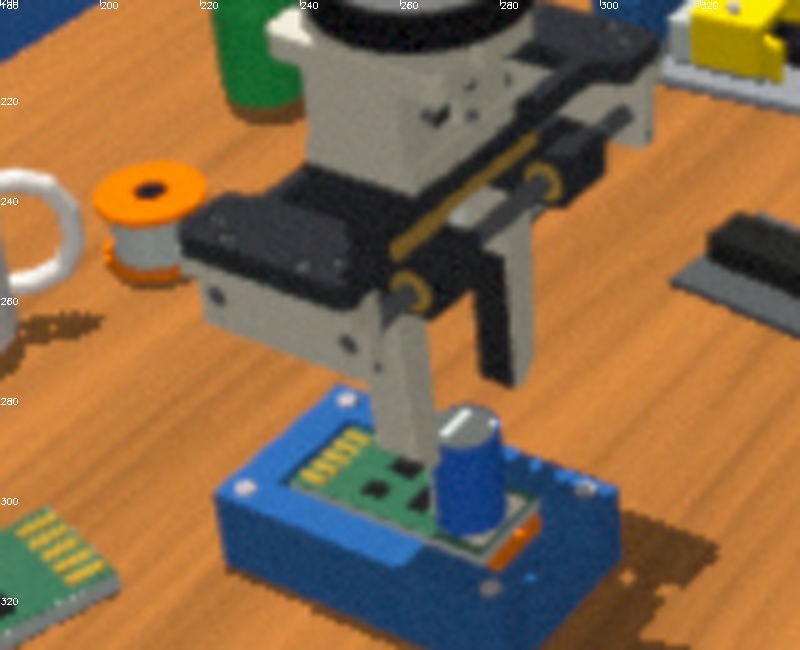

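Both cameras show the visible fingertips about 25–28 mm short of the stated TCP. I'll go a little lower, which is safe either way, and test by closing on the cap.

```bash
python3 -m crank '[[[0,0,0,0,0.8,0,-0.1],[0,0,0,0,0.8,0,-0.3],[0,0,0,0,0.8,0,-0.3],[0,0,0,0,0.8,0,-0.45],[0,0,0,0,0.8,0,-0.5],[0,0,0,0,0.8,0,-0.5],[0,0,0,0,0.8,0,-0.5]]]'
python3 -c "
from h import *
cam('side','pics/s4.png');crop('pics/s4.png','pics/s4c.png',180,200,160,130,5)
goal((.4805,.238,.05),-.0121)"
```

```text
clock: 4.65
tcp_pos: [0.4809, 0.2382, 0.0427]
tcp_rot: [-1.569, 0.001, -1.586]
force: [0.9, -0.1, -1.3]
finger_gap: 0.283
goal turn [-0.0018, -0.0029, -0.0007] shift cm [0.02, -0.73, -0.04] | t 4.7 tcp [0.4809, 0.2382, 0.0427] gap 0.284 F [0.1, -0.3, -0.1]
```

View pics/s4c.png

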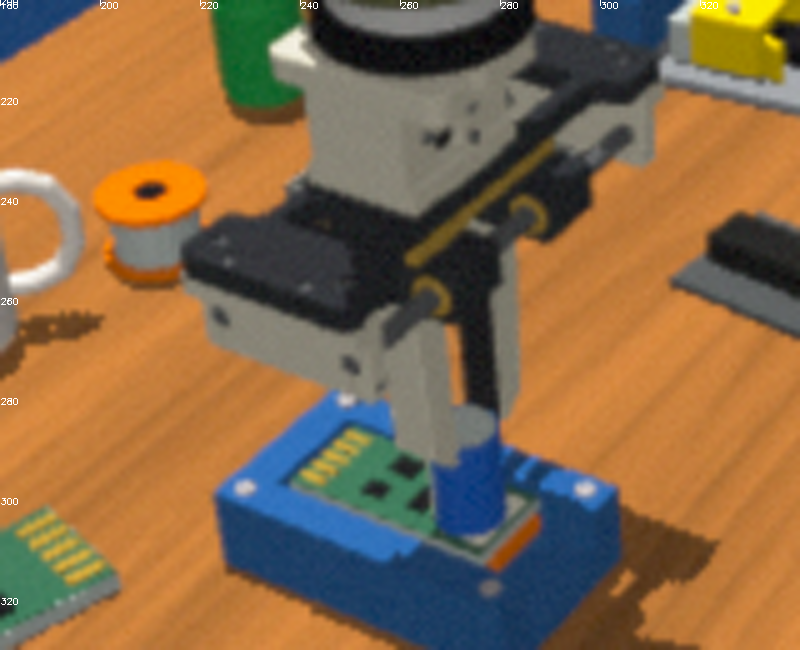

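```bash
python3 - <<'E'
from h import *
d=cam('side')
for z in (.043,.055,.065,.07,.075): print(z,[np.round(proj(d,(x,.2382+.0142,z)),1).tolist() for x in (.4735,.4885)])
print(proj(d,(.4809,.2382,.078)))
E
python3 -m crank '[[[0,0,0,0,0,0,-0.9],[0,0,0,0,0,0,-0.9],[0,0,0,0,0,0,-0.9]]]'
python3 -c "
from h import *
cam('scene','pics/s5.png');crop('pics/s5.png','pics/s5c.png',300,110,140,130,5)
"
```

```text
0.043 [[272.6, 305.0], [266.1, 302.5]]
0.055 [[272.2, 300.1], [265.6, 297.6]]
0.065 [[271.7, 295.9], [265.1, 293.4]]
0.07 [[271.5, 293.8], [264.9, 291.3]]
0.075 [[271.3, 291.7], [264.7, 289.2]]
[272.30773205 284.92942356]
clock: 5.12
tcp_pos: [0.4809, 0.2381, 0.0427]
tcp_rot: [-1.569, 0.001, -1.586]
force: [0.0, 0.5, 0.1]
finger_gap: 0.282
```

View pics/s5c.png

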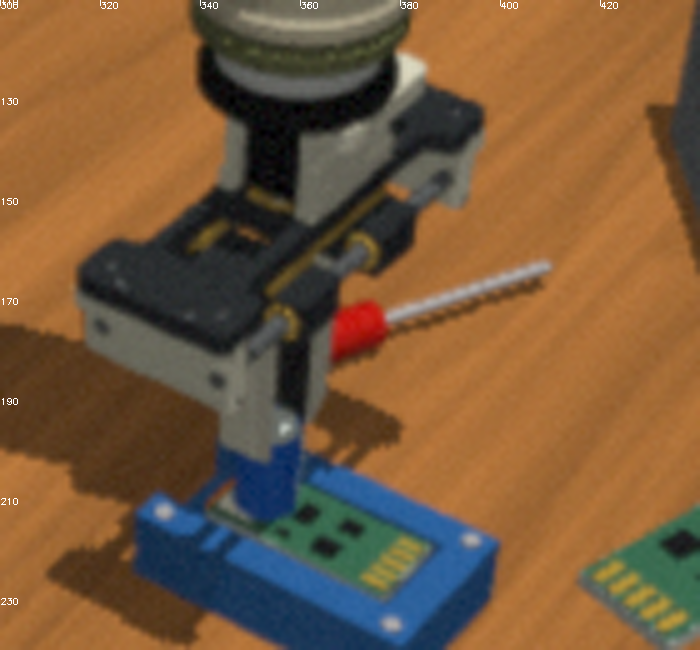

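Gripped: the gap stopped at 0.28, and the scene picture shows the fingers around the cap's top 11 mm at ≈(353,200). Lifting and carrying it to the dish.

```bash
python3 -c "
from h import *
goal((.66,.012,.115),0)"
python3 -m crank '[[[0,0,0,0,-1.5,0,-0.9],[0,0,0,0,-4,0,-0.9],[0,0,0,0,-7,0.5,-0.9],[0,0,0,5,-7.3,4,-0.9],[0,0,0,10,-7.3,8,-0.9],[0,0,0,14,-7.3,11,-0.9],[0,0,0,18,-7.3,14.5,-0.9],[0,0.012,0,22.8,-7.3,17.6,-0.9],[0,0.012,0,22.8,-7.3,17.6,-0.9],[0,0.012,0,22.8,-7.3,17.6,-0.9]]]'
python3 -c "
from h import *
cam('scene','pics/s6.png')
goal((.66,.012,.011),0)"
```

```text
goal turn [-0.0018, -0.015, -0.0007] shift cm [22.34, -7.21, 18.26] | t 5.17 tcp [0.4809, 0.2382, 0.0427] gap 0.282 F [-0.0, 0.2, 0.0]
clock: 6.42
tcp_pos: [0.653, 0.0078, 0.1164]
tcp_rot: [-1.569, 0.001, -1.598]
force: [-0.0, 0.9, 0.0]
finger_gap: 0.281
goal turn [-0.0016, -0.0257, -0.0015] shift cm [-0.32, 10.54, 0.7] | t 6.47 tcp [0.6528, 0.0088, 0.1164] gap 0.281 F [-0.5, -0.1, 0.0]
```

View pics/s6.png

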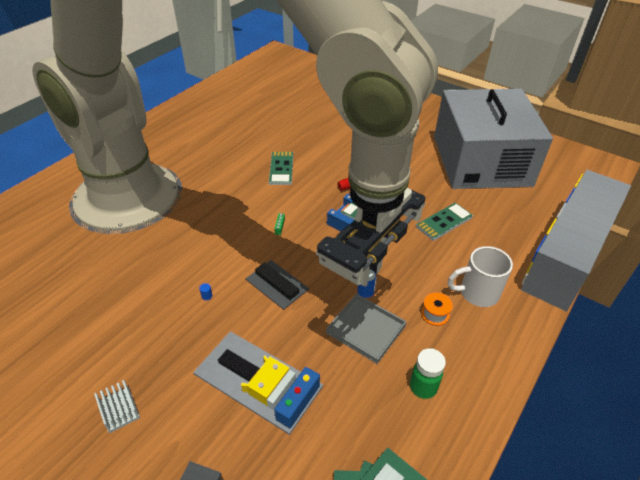

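The cap is held at (367,285), above the dish. Lowering it.

```bash
python3 -m crank '[[[0,0,0,-0.3,5,0.7,-0.9],[0,0,0,-0.3,8.5,0.7,-0.9],[0,0,0,-0.3,9.8,0.7,-0.9],[0,0,0,-0.3,10.3,0.7,-0.9],[0,0,0,-0.3,10.5,0.7,-0.9],[0,0,0,-0.3,10.5,0.7,-0.9]]]'
python3 -m crank '[[[0,0,0,0,0,0,-0.2],[0,0,0,0,0,0,-0.1],[0,0,0,0,0,0,0],[0,0,0,0,0,0,0],[0,0,0,0,-3,0,0],[0,0,0,0,-7,0,0],[0,0,0,0,-10,0,0]]]'
python3 -c "
from h import *
cam('scene','pics/s7.png')
crop('pics/s7.png','pics/s7c.png',310,250,120,130,5)
goal((.66,.012,.011),0)"
```

```text
clock: 7.22
tcp_pos: [0.6606, 0.0118, 0.0125]
tcp_rot: [-1.568, 0.002, -1.597]
force: [0.3, -0.0, -0.5]
finger_gap: 0.283
clock: 8.1
tcp_pos: [0.6605, 0.0117, 0.114]
tcp_rot: [-1.567, 0.002, -1.597]
force: [0.8, -0.3, -0.5]
finger_gap: 0.5
goal turn [-0.0087, -0.026, -0.0021] shift cm [0.01, 10.67, -0.33] | t 8.15 tcp [0.6624, 0.0118, 0.1178] gap 0.499 F [1.4, 0.4, 2.9]
```

View pics/s7c.png

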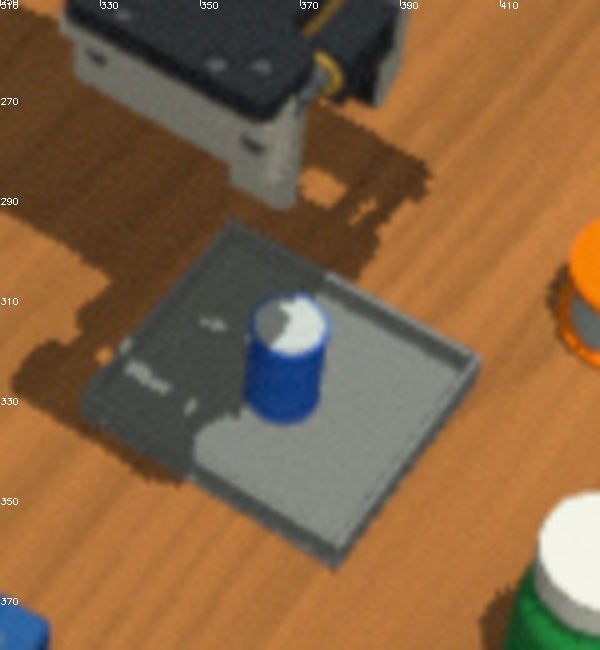

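The cap stands upright near the middle of the dish (base at ≈(366,332)). Now to the nest with fingers closed.

```bash
python3 -c "
from h import *
goal((.467,.2375,.11),-.0115)"
python3 -m crank '[[[0,0,0,-5,0,-4,-1],[0,0,0,-10,0,-8,-1],[0,0,0,-14.5,0,-12.5,-1],[0,0,0,-18,0,-16,-1],[0,-0.014,0,-22.1,0.8,-20.1,-1],[0,-0.014,0,-22.1,0.8,-20.1,-1],[0,-0.014,0,-22.1,0.8,-20.1,-1],[0,-0.014,0,-22.1,0.8,-20.1,-1]]]'
python3 -c "
from h import *
c=cam('wrist','pics/w8.png');np.save('w8.npy',c['cam_to_world']);cam('side','pics/s8.png')
goal((.467,.2375,.11),-.0115)"
```

```text
goal turn [-0.0087, -0.0145, -0.0021] shift cm [-22.05, 0.65, -20.13] | t 8.15 tcp [0.6624, 0.0118, 0.1178] gap 0.499 F [1.4, 0.4, 2.9]
clock: 9.15
tcp_pos: [0.4684, 0.2367, 0.1086]
tcp_rot: [-1.562, 0.002, -1.585]
force: [-0.3, 0.2, 0.1]
finger_gap: 0.004
goal turn [-0.009, -0.0029, -0.0019] shift cm [-0.07, -0.15, -0.12] | t 9.25 tcp [0.4682, 0.2368, 0.1085] gap 0.006 F [0.0, -0.1, 0.4]
```

View pics/w8.png

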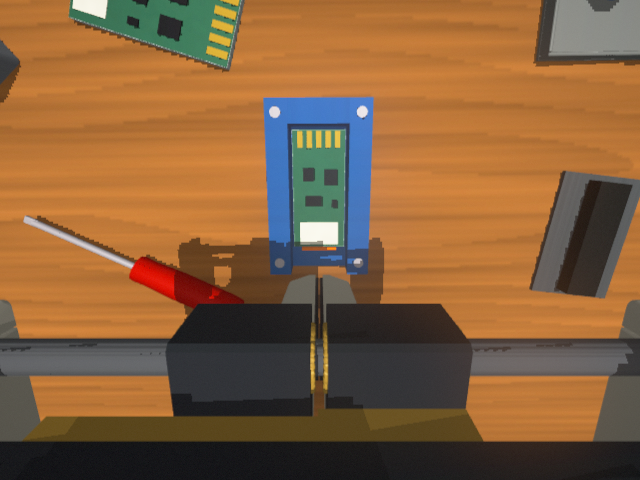

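View pics/s8.png

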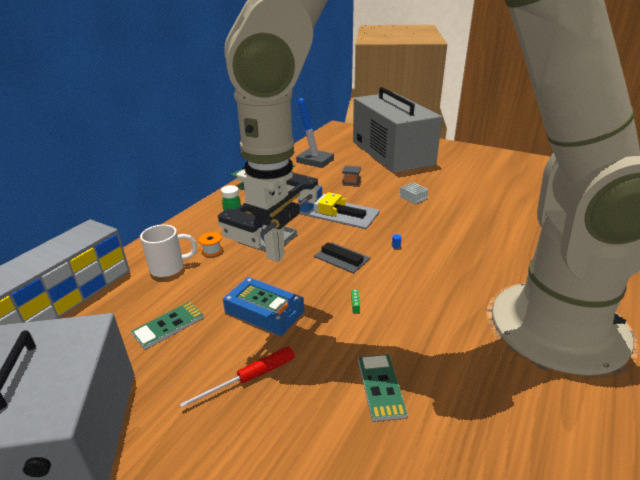

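```bash
python3 -m crank '[[[0,0,0,0,4,-0.1,-1],[-0.008,0,0,0,6.5,-0.1,-1],[-0.008,0,0,0,6.5,-0.1,-1],[-0.008,0,0,0,6.5,-0.1,-1]]]'
python3 -c "
from h import *
c=cam('wrist','pics/w9.png');np.save('w9.npy',c['cam_to_world']);cam('side','pics/s9.png')
crop('pics/s9.png','pics/s9c.png',200,220,140,120,5)
goal((.467,.2375,.036),-.0115)"
```

```text
clock: 9.75
tcp_pos: [0.4684, 0.2367, 0.0441]
tcp_rot: [-1.569, 0.002, -1.586]
force: [0.1, -0.2, -0.5]
finger_gap: 0.005
goal turn [-0.0025, -0.0035, -0.0027] shift cm [-0.04, 0.86, -0.16] | t 9.85 tcp [0.4686, 0.237, 0.0446] gap 0.003 F [0.3, -0.4, 0.6]
```

View pics/w9.png

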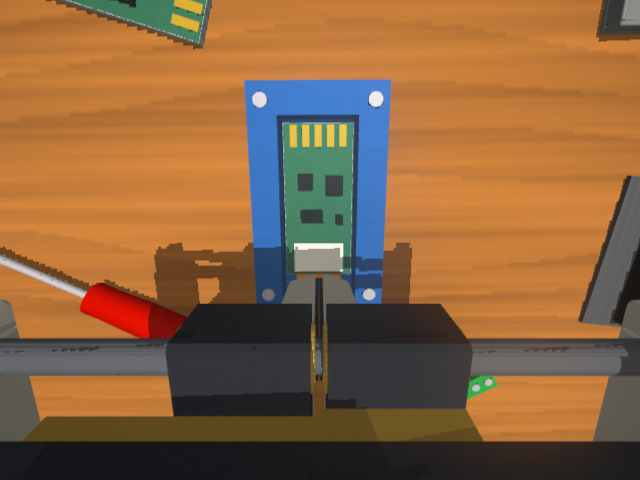

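View pics/s9c.png

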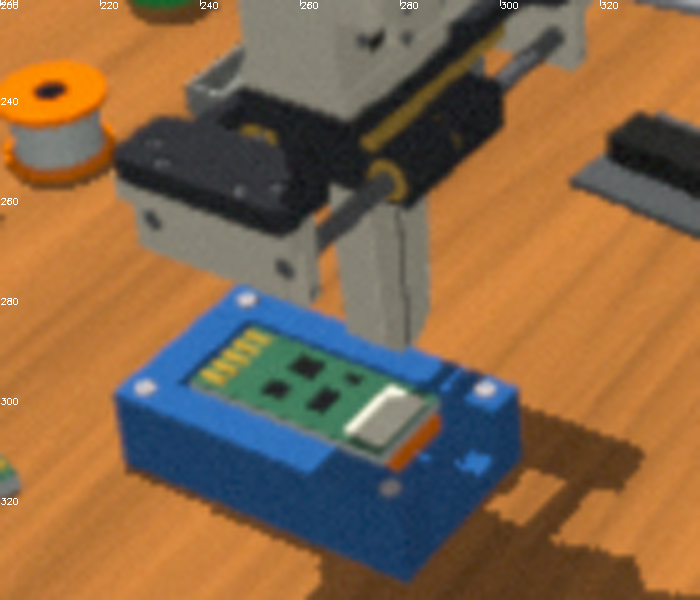

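```bash
python3 -m crank '[[[-0.003,0,0,-0.05,0.5,-0.15,-1],[-0.003,0,0,-0.05,0.9,-0.15,-1],[-0.003,0,0,-0.05,1.1,-0.15,-1]]]'
python3 -m crank '[[[0,0,0,0,0.2,0,-1],[0,0,0,0,0.3,0,-1]]]'
python3 -c "
from h import *
goal((.467,.2375,.036),-.0115)
d=cam('side')
print(proj(d,(.467,.237,.036)),proj(d,(.467,.237,.06)))"
```

```text
clock: 10.22
tcp_pos: [0.467, 0.2376, 0.0334]
tcp_rot: [-1.571, 0.003, -1.586]
force: [-0.7, -0.5, -0.3]
finger_gap: 0.004
clock: 10.48
tcp_pos: [0.4669, 0.2376, 0.0302]
tcp_rot: [-1.572, 0.003, -1.586]
force: [0.2, 0.1, -0.2]
finger_gap: 0.003
goal turn [0.0008, -0.0033, -0.0025] shift cm [0.01, -0.58, 0.01] | t 10.47 tcp [0.4669, 0.2376, 0.0302] gap 0.003 F [0.2, 0.1, -0.2]
[280.37325732 304.19750066] [279.5196559  294.37028837]
```

No contact at a TCP height of 0.030, so the fingertips really do end above the reported TCP. I'll find the contact carefully.

```bash
python3 -m crank '[[[0,0,0,0,0.4,0,-1],[0,0,0,0,0.8,0,-1]]]'
python3 -m crank '[[[0,0,0,0,0.2,0,-1],[0,0,0,0,0.4,0,-1]]]'
python3 -m crank '[[[0,0,0,0,0.2,0,-1],[0,0,0,0,0.3,0,-1]]]'
python3 -c "
from h import *
cam('side','pics/s10.png')
crop('pics/s10.png','pics/s10c.png',200,220,140,120,5)"
```

```text
clock: 10.78
tcp_pos: [0.4669, 0.2376, 0.0219]
tcp_rot: [-1.572, 0.003, -1.586]
force: [-0.3, -0.9, 0.8]
finger_gap: 0.007
clock: 11.02
tcp_pos: [0.4668, 0.2376, 0.0176]
tcp_rot: [-1.572, 0.002, -1.586]
force: [0.4, 0.7, 0.2]
finger_gap: 0.009
clock: 11.28
tcp_pos: [0.4668, 0.2376, 0.0145]
tcp_rot: [-1.572, 0.002, -1.586]
force: [0.2, 0.6, 0.0]
finger_gap: 0.006
```

View pics/s10c.png

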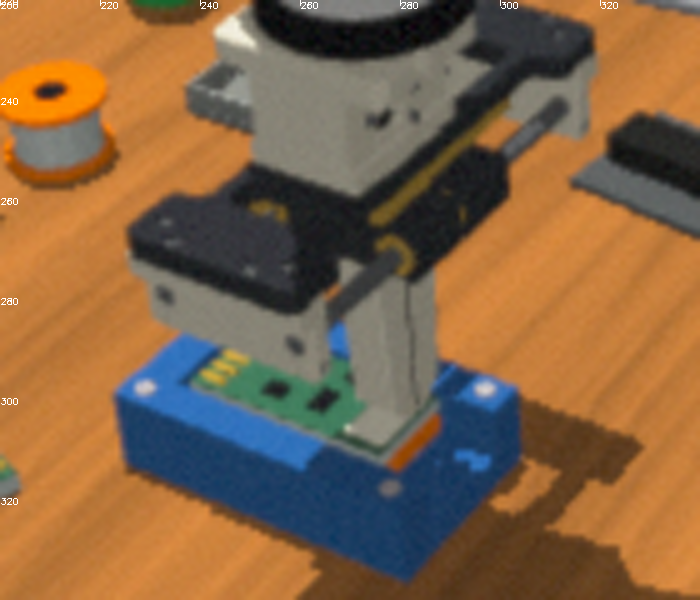

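The tip is just above the white mark at (277,303). Pressing on in small steps.

```bash
python3 -m crank '[[[0,0,0,0,0.15,0,-1],[0,0,0,0,0.2,0,-1]]]'
python3 -m crank '[[[0,0,0,0,0.15,0,-1],[0,0,0,0,0.2,0,-1]]]'
python3 -m crank '[[[0,0,0,0,0.15,0,-1],[0,0,0,0,0.2,0,-1]]]'
```

```text
clock: 11.58
tcp_pos: [0.4668, 0.2376, 0.0124]
tcp_rot: [-1.572, 0.002, -1.586]
force: [-0.5, -0.3, -0.1]
finger_gap: 0.006
clock: 11.82
tcp_pos: [0.4667, 0.2375, 0.0103]
tcp_rot: [-1.572, 0.002, -1.586]
force: [0.2, 0.9, -0.5]
finger_gap: 0.003
clock: 12.08
tcp_pos: [0.4667, 0.2375, 0.0082]
tcp_rot: [-1.572, 0.002, -1.586]
force: [-0.3, 0.5, -0.5]
finger_gap: 0.004
```

```bash
python3 -m crank '[[[0,0,0,0,0.15,0,-1],[0,0,0,0,0.2,0,-1]]]'
python3 -m crank '[[[0,0,0,0,0.15,0,-1],[0,0,0,0,0.2,0,-1]]]'
python3 -c "
from h import *
cam('side','pics/s11.png')
crop('pics/s11.png','pics/s11c.png',200,220,140,120,5)"
```

```text
clock: 12.32
tcp_pos: [0.4666, 0.2375, 0.0061]
tcp_rot: [-1.572, 0.002, -1.586]
force: [0.0, 0.8, 0.9]
finger_gap: 0.006
clock: 12.58
tcp_pos: [0.4666, 0.2376, 0.0041]
tcp_rot: [-1.572, 0.002, -1.585]
force: [-1.0, 0.3, 3.0]
finger_gap: 0.007
```

View pics/s11c.png

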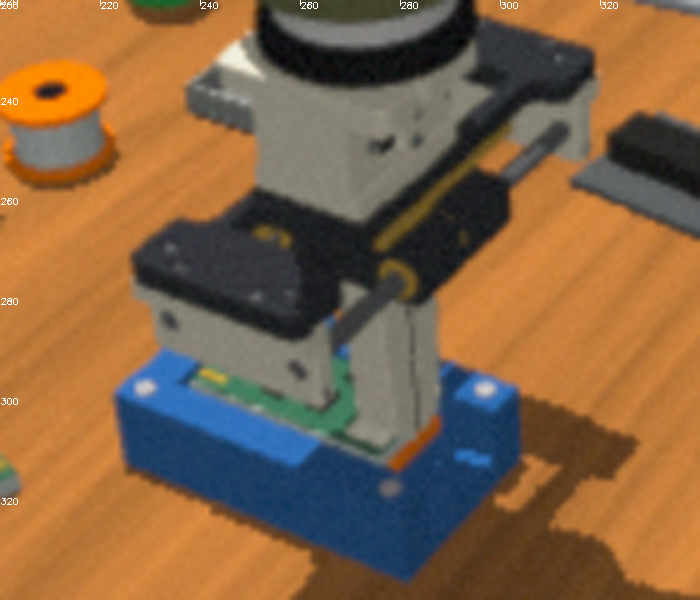

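Contact at a TCP height of about 0.005 with +3 N, so the real tip is about 31 mm behind the reported TCP. Continuing the press with small steps.

```bash
python3 -m crank '[[[0,0,0,0,0.15,0,-1],[0,0,0,0,0.3,0,-1]]]'
python3 -m crank '[[[0,0,0,0,0.15,0,-1],[0,0,0,0,0.3,0,-1]]]'
python3 -m crank '[[[0,0,0,0,0.15,0,-1],[0,0,0,0,0.3,0,-1]]]'
```

```text
clock: 12.88
tcp_pos: [0.4663, 0.2376, 0.0011]
tcp_rot: [-1.573, 0.002, -1.585]
force: [-2.9, 0.0, 3.9]
finger_gap: 0.006
clock: 13.12
tcp_pos: [0.4662, 0.2376, -0.0021]
tcp_rot: [-1.573, 0.002, -1.585]
force: [-1.1, 0.5, 2.0]
finger_gap: 0.006
clock: 13.38
tcp_pos: [0.4663, 0.2376, -0.0052]
tcp_rot: [-1.573, 0.002, -1.585]
force: [-0.6, 0.7, 2.9]
finger_gap: 0.006
```

```bash
python3 -m crank '[[[0,0,0,0,0.15,0,-1],[0,0,0,0,0.25,0,-1]]]'
python3 -m crank '[[[0,0,0,0,0.1,0,-1],[0,0,0,0,0.15,0,-1]]]'
python3 -m crank '[[[0,0,0,0,0.1,0,-1],[0,0,0,0,0.1,0,-1]]]'
python3 -c "
from h import *
cam('side','pics/s12.png')
crop('pics/s12.png','pics/s12c.png',200,220,140,120,5)"
```

```text
clock: 13.62
tcp_pos: [0.4667, 0.2376, -0.0077]
tcp_rot: [-1.572, 0.002, -1.586]
force: [-0.3, 0.2, 2.7]
finger_gap: 0.012
clock: 13.88
tcp_pos: [0.4669, 0.2376, -0.0093]
tcp_rot: [-1.572, 0.002, -1.586]
force: [0.1, 0.4, 2.8]
finger_gap: 0.007
clock: 14.12
tcp_pos: [0.4669, 0.2377, -0.0103]
tcp_rot: [-1.572, 0.002, -1.586]
force: [0.2, -0.2, 3.0]
finger_gap: 0.005
```

View pics/s12c.png

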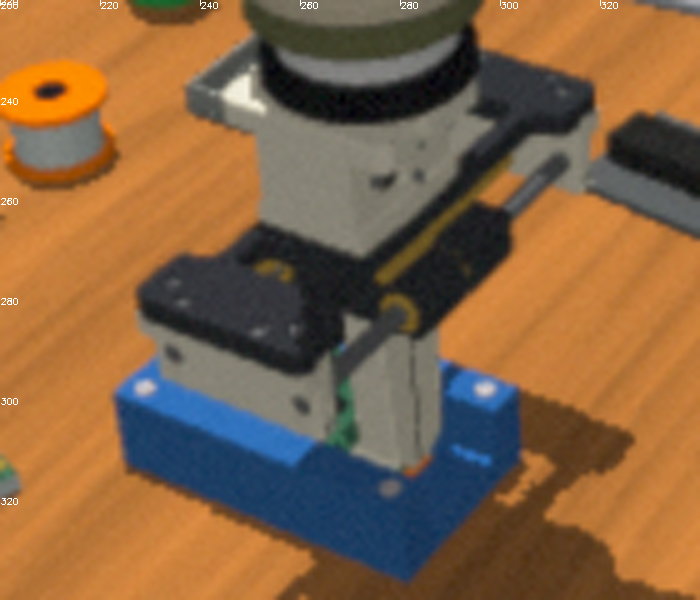

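```bash
python3 -m crank '[[[0,0,0,0,0.1,0,-1],[0,0,0,0,0.1,0,-1]]]'
python3 -m crank '[[[0,0,0,0,0.1,0,-1],[0,0,0,0,0.1,0,-1]]]'

```

```text
clock: 14.42
tcp_pos: [0.4671, 0.2377, -0.011]
tcp_rot: [-1.571, 0.003, -1.586]
force: [-1.1, -0.5, 8.2]
finger_gap: 0.004
clock: 14.68
tcp_pos: [0.4672, 0.2377, -0.0114]
tcp_rot: [-1.571, 0.003, -1.586]
force: [-1.7, -0.5, 14.1]
finger_gap: 0.0
```

```bash
python3 -m crank '[[[0,0,0,0,0.1,0,-1],[0,0,0,0,0.1,0,-1]]]'

```

```text
clock: 14.92
tcp_pos: [0.4673, 0.2377, -0.0115]
tcp_rot: [-1.57, 0.003, -1.586]
force: [-1.8, -0.9, 17.6]
finger_gap: 0.003
```

The hard stop is reached: force rises to 17 N with no further travel. Retreating and looking.

```bash
python3 -m crank '[[[0,0,0,0,-2,0,-1],[0,0,0,0,-6,-0.5,-1],[0,0,0,0,-12,-1,0.3],[0,0,0,0,-13,-2,0.6],[0,0,0,0,-13,-2,0.6]]]'
python3 -c "
from h import *
c=cam('wrist','pics/w13.png');np.save('w13.npy',c['cam_to_world']);cam('side','pics/s13.png');cam('scene','pics/sc13.png')
crop('pics/s13.png','pics/s13c.png',200,240,140,100,5)
crop('pics/w13.png','pics/w13c.png',240,60,160,150,4)
crop('pics/sc13.png','pics/sc13c.png',310,180,110,80,6)
goal((.467,.2375,.036),-.0115)"
```

```text
clock: 15.55
tcp_pos: [0.4466, 0.2376, 0.1188]
tcp_rot: [-1.569, 0.003, -1.585]
force: [0.0, -0.7, -0.5]
finger_gap: 0.28
goal turn [0.001, -0.0032, -0.0017] shift cm [-0.04, 8.11, 2.04] | t 15.7 tcp [0.4467, 0.2373, 0.1171] gap 0.407 F [-0.8, 1.7, -0.5]
```

View pics/s13c.png

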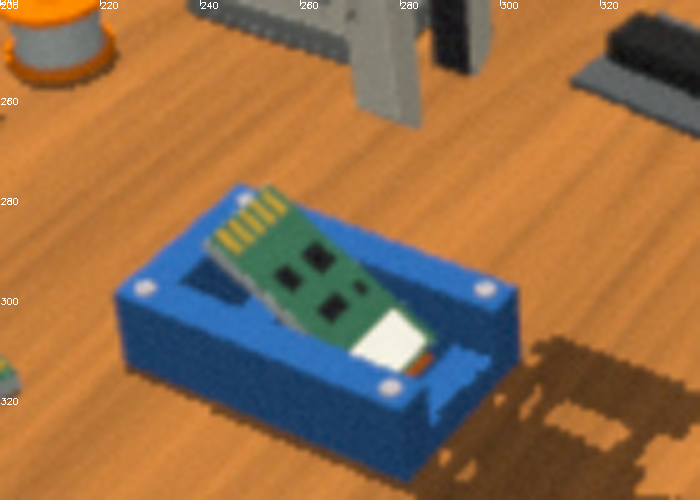

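View pics/w13.png

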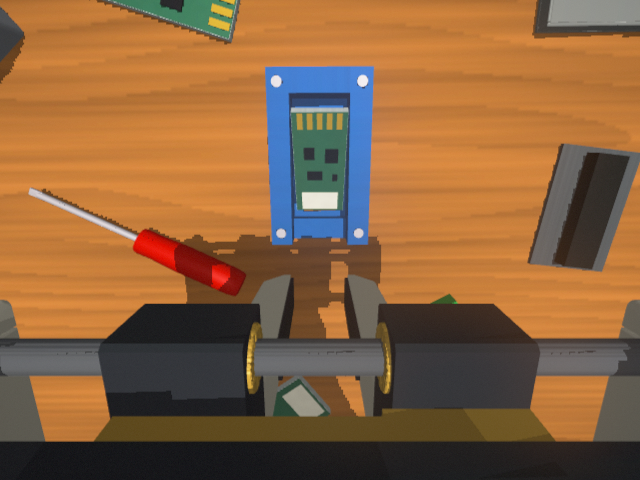

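View pics/sc13c.png

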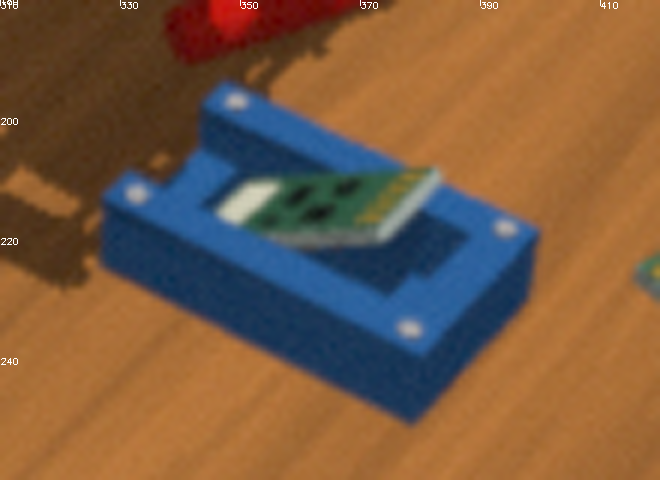

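```bash
python3 - <<'E'
from h import *
S=cam('scene');D=cam('side');W=viewer.camera('wrist');W["cam_to_world"]=np.load('w13.npy')
for c,u,v in ((S,378.6,212.9),(D,247.9,283.1),(W,320,111)): print(toz(c,u,v,.0618))
# triangulate S,D
A=[];b=[]
for c,u,v in ((S,378.6,212.9),(D,247.9,283.1)):
    M=c["cam_to_world"];d=M[:3,:3]@np.array([(u-c["cx"])/c["fx"],(v-c["cy"])/c["fy"],1]);d/=np.linalg.norm(d);P=np.eye(3)-np.outer(d,d);A.append(P);b.append(P@M[:3,3])
print(np.linalg.lstsq(np.vstack(A),np.hstack(b),rcond=None)[0])
# wrist tray corners from w13
for n,u,v in (("++",265.5,67),("+-",373.5,67),("-+",271.5,244),("--",368.5,244)): print(n,toz(W,u,v,.036))
E
```

```text
[0.54234818 0.23722858 0.0618    ]
[0.53862462 0.23971053 0.0618    ]
[0.54356687 0.2360504  0.0618    ]
[0.5408947  0.23836022 0.06007686]
++ [0.57705021 0.27565093 0.036     ]
+- [0.57583068 0.19629289 0.036     ]
-+ [0.44196999 0.27793662 0.036     ]
-- [0.44085074 0.19698341 0.036     ]
```

Tipped as required: brass end up at side (248,283), and it stays. Now the tilted grasp.

```bash
python3 -c "
from h import *
goal((.5178,.237,.0848),-.0115,.55);goal((.5596,.237,.0166),-.0115,.55)"
```

```text
goal turn [0.551, -0.0037, -0.0008] shift cm [-0.06, 3.24, 7.1] | t 15.85 tcp [0.4468, 0.2374, 0.1173] gap 0.536 F [0.8, 0.5, 0.1]
goal turn [0.551, -0.0037, -0.0008] shift cm [-0.11, 10.06, 11.29] | t 15.85 tcp [0.4468, 0.2374, 0.1173] gap 0.536 F [0.8, 0.5, 0.1]
```

```bash
python3 -m crank '[[[0.18,0,0,0,0,2,0.3],[0.36,0,0,0,1.5,5,0.3],[0.551,0,0,-0.1,3.2,7.1,0.3],[0.551,0,0,-0.1,3.2,7.1,0.3],[0.551,0,0,-0.1,3.2,7.1,0.3],[0.551,0,0,-0.1,3.2,7.1,0.3]]]'
python3 -c "
from h import *
c=cam('wrist','pics/w14.png');cam('side','pics/s14.png')
crop('pics/s14.png','pics/s14c.png',200,200,140,120,5)
goal((.5596,.237,.0166),-.0115,.55)"
```

```text
clock: 16.6
tcp_pos: [0.5276, 0.2618, 0.1398]
tcp_rot: [-1.105, -0.051, -1.611]
force: [-0.3, -0.3, -0.6]
finger_gap: 0.65
goal turn [0.0853, -0.0036, 0.0595] shift cm [1.55, 12.56, -2.72] | t 16.7 tcp [0.5285, 0.2601, 0.1401] gap 0.646 F [-0.1, -0.2, -0.4]
```

View pics/s14c.png

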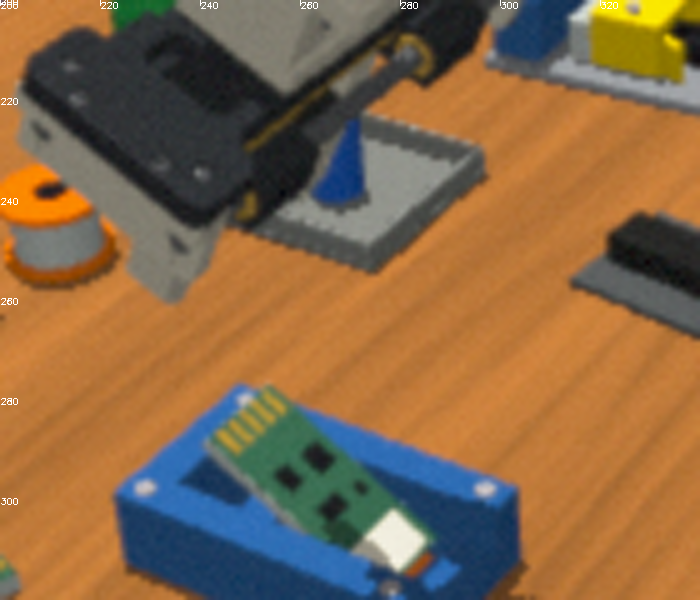

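View pics/w14.png

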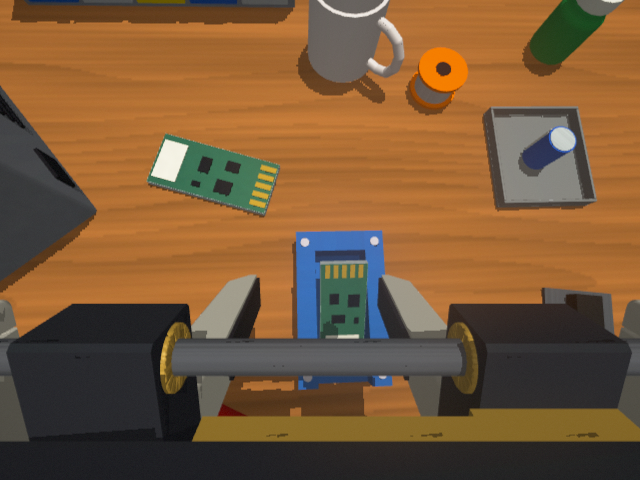

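```bash
python3 -c "
from h import *
print(np.round(status.state()['joint_positions'],3))"
```

```text
[-1.25   0.513  0.667  2.301  0.332  0.107 -2.627]
```

Joints 6 and 7 sit at the edge of their ranges there, so that much forward tilt isn't available. Going back to a mild tilt.

```bash
python3 -c "
from h import *
goal((.50,.237,.11),-.0115,.1)"
```

```text
goal turn [-0.3646, -0.0168, 0.0575] shift cm [2.28, 1.56, -3.86] | t 16.7 tcp [0.5285, 0.2601, 0.1401] gap 0.646 F [-0.1, -0.2, -0.4]
```

```bash
python3 -m crank '[[[-0.15,-0.007,0.024,1,0,-1.5,0.3],[-0.3,-0.014,0.05,2,0,-3,0.3],[-0.365,-0.017,0.058,2.3,1.5,-3.9,0.3],[-0.365,-0.017,0.058,2.3,1.5,-3.9,0.3],[-0.365,-0.017,0.058,2.3,1.5,-3.9,0.3]]]'
python3 -c "
from h import *
print(np.round(status.state()['joint_positions'],3))
goal((.50,.237,.11),-.0115,.1)"
```

```text
clock: 17.32
tcp_pos: [0.5013, 0.2333, 0.1106]
tcp_rot: [-1.471, 0.002, -1.59]
force: [-0.0, -0.0, 0.4]
finger_gap: 0.65
[-0.581  0.468  0.008  2.141  0.116  0.451 -2.266]
goal turn [0.0002, -0.0074, -0.0011] shift cm [-0.37, 0.05, -0.14] | t 17.32 tcp [0.5013, 0.2333, 0.1106] gap 0.65 F [-0.0, -0.0, 0.4]
```

```bash
python3 -c "
from h import *
goal((.5407,.237,.06),-.0115,.1);goal((.5407,.237,.0092),-.0115,.1)"
```

```text
goal turn [0.0002, -0.0074, -0.0011] shift cm [-0.43, 5.43, 3.41] | t 17.32 tcp [0.5013, 0.2333, 0.1106] gap 0.65 F [-0.0, -0.0, 0.4]
goal turn [0.0002, -0.0074, -0.0011] shift cm [-0.42, 10.49, 2.9] | t 17.32 tcp [0.5013, 0.2333, 0.1106] gap 0.65 F [-0.0, -0.0, 0.4]
```

```bash
python3 -m crank '[[[0,-0.007,0,-0.4,2,3.4,0.3],[0,-0.007,0,-0.4,5.4,3.4,0.3],[0,-0.007,0,-0.4,5.4,3.4,0.3],[0,-0.007,0,-0.4,8,3.1,0.3],[0,-0.007,0,-0.4,9.9,2.9,0.3],[0,-0.007,0,-0.4,10.3,2.9,0.3],[0,-0.007,0,-0.4,10.3,2.9,0.3]]]'
python3 -c "
from h import *
c=cam('wrist','pics/w15.png');cam('side','pics/s15.png')
crop('pics/s15.png','pics/s15c.png',200,220,140,120,5)
goal((.5407,.237,.0092),-.0115,.1)"
```

```text
clock: 18.2
tcp_pos: [0.5405, 0.237, 0.012]
tcp_rot: [-1.47, 0.001, -1.582]
force: [-0.9, -0.2, -0.1]
finger_gap: 0.648
goal turn [-0.0011, -0.0005, -0.0017] shift cm [0.01, 0.3, -0.05] | t 18.3 tcp [0.5409, 0.237, 0.0122] gap 0.651 F [0.7, -0.1, 0.4]
```

View pics/s15c.png

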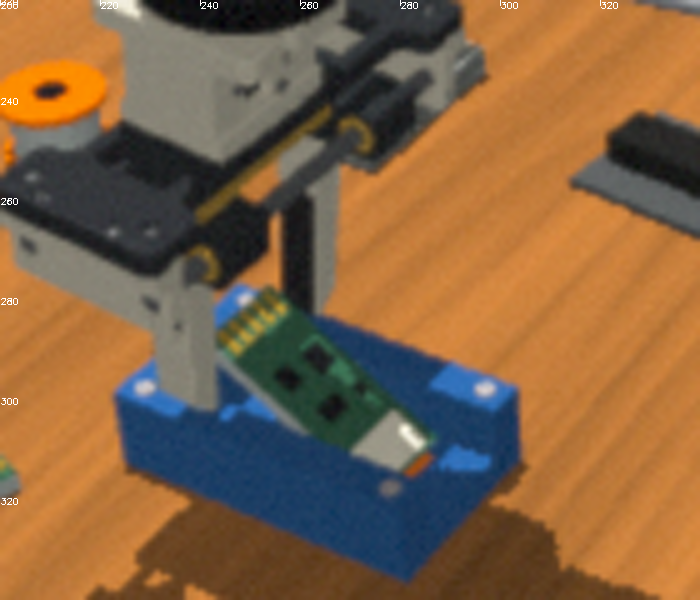

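View pics/w15.png

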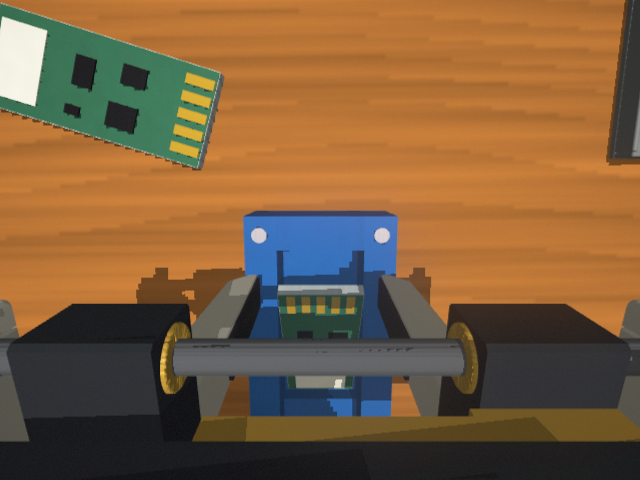

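Fingers straddle the raised brass end (wrist picture: brass at (320,300), fingers at 255 and 385). Closing.

```bash
python3 -m crank '[[[0,0,0,0,0.2,-0.1,0],[0,0,0,0,0.2,-0.1,-0.9],[0,0,0,0,0.2,-0.1,-0.9],[0,0,0,0,0.2,-0.1,-0.9],[0,0,0,0,0.2,-0.1,-0.9],[0,0,0,0,0.2,-0.1,-0.9],[0,0,0,0,0.2,-0.1,-0.9]]]'
python3 -c "
from h import *
c=cam('wrist','pics/w16.png');cam('side','pics/s16.png')
crop('pics/s16.png','pics/s16c.png',200,220,140,120,5)
"
```

```text
clock: 19.18
tcp_pos: [0.5402, 0.2371, 0.0102]
tcp_rot: [-1.47, 0.002, -1.583]
force: [-1.0, 0.1, 3.0]
finger_gap: 0.424
```

View pics/s16c.png

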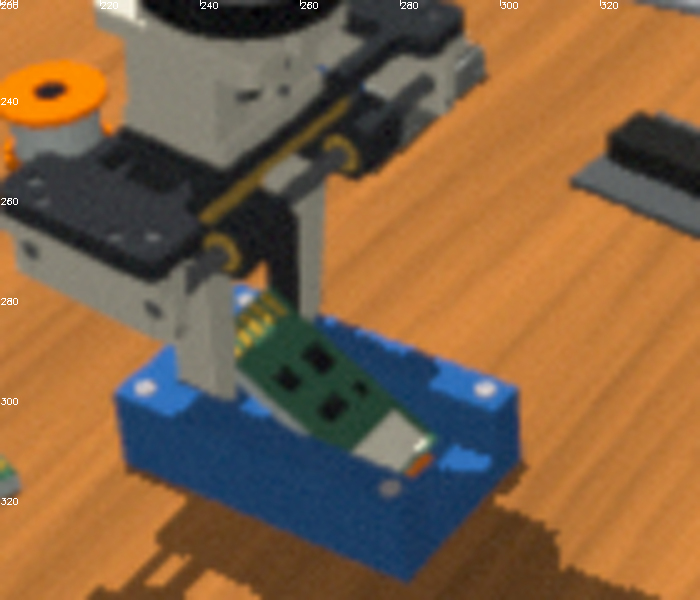

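View pics/w16.png

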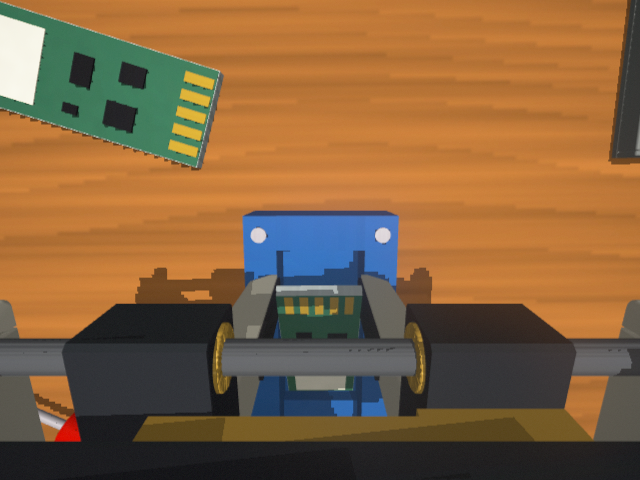

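Gripped (gap 0.424, about 40 mm). Lifting straight up.

```bash
python3 -m crank '[[[0,0,0,0,-1,0.1,-0.9],[0,0,0,0,-2.5,0.25,-0.9],[0,0,0,0,-5,0.5,-0.9],[0,0,0,0,-8,0.8,-0.9],[0,0,0,0,-11,1.1,-0.9],[0,0,0,0,-11,1.1,-0.9],[0,0,0,0,-11,1.1,-0.9]]]'
python3 -c "
from h import *
c=cam('scene','pics/sc17.png');cam('side','pics/s17.png')
crop('pics/s17.png','pics/s17c.png',200,170,140,120,5)
print(np.round(status.state()['joint_positions'],3))
goal((.47,0,.11),-.1268,-.45)
"
```

```text
clock: 20.15
tcp_pos: [0.5397, 0.2367, 0.1209]
tcp_rot: [-1.469, 0.002, -1.583]
force: [0.4, -0.3, -0.3]
finger_gap: 0.423
[-0.539  0.488 -0.005  2.055  0.11   0.515 -2.219]
goal turn [-0.5494, 0.1149, 0.0191] shift cm [23.74, 0.3, -6.73] | t 20.25 tcp [0.5394, 0.2366, 0.12] gap 0.425 F [0.5, 0.0, 0.4]
```

View pics/s17c.png

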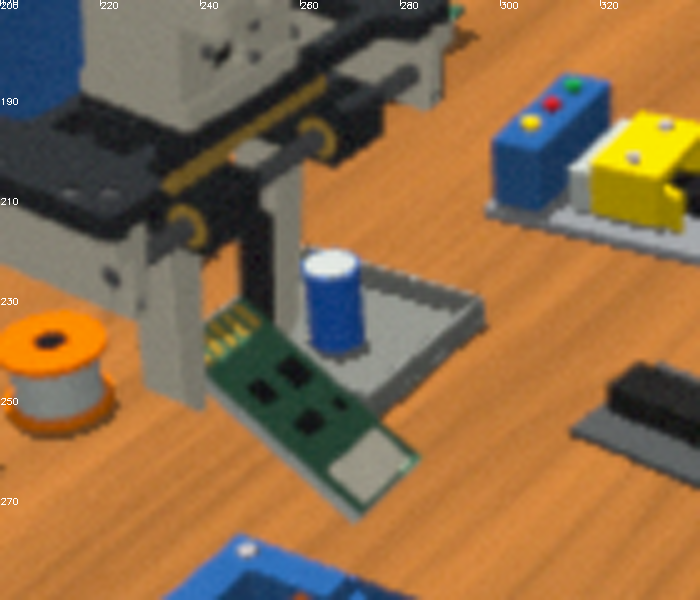

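```bash
python3 - <<'E'
from h import *
crop("pics/w1.png","pics/c5.png",475,160,110,125,5)
crop("pics/w13.png","pics/c6.png",520,130,120,150,4)
E
```

```text
(no output)
```

View pics/c5.png

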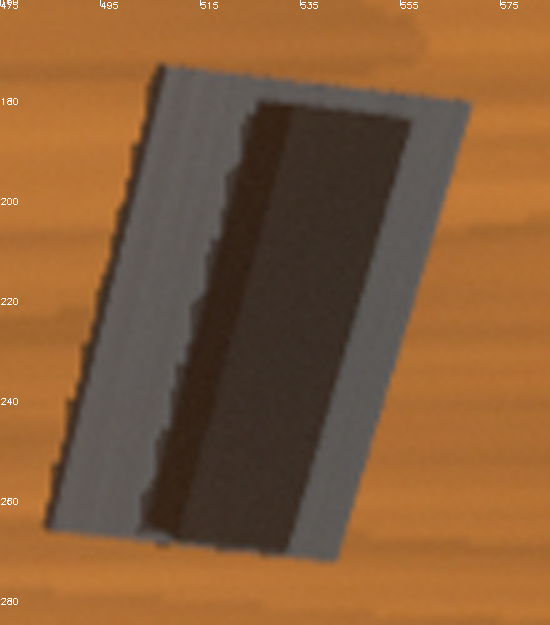

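View pics/c6.png

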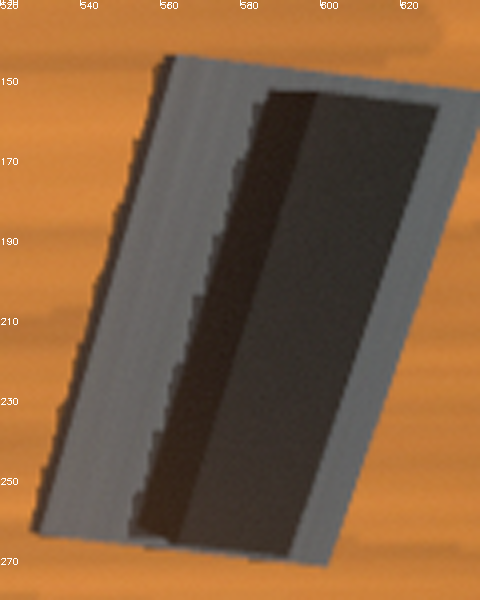

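```bash
python3 - <<'E'
from h import *
for f,z,L in (("w1",.004,[(508,173.2),(569.2,180.6),(542.6,272.2),(485,265.6)]),("w13",.018,[(599.5,153),(629.75,156.5),(592.5,269.5),(565,265.8)])):
    W=viewer.camera('wrist');W["cam_to_world"]=np.load(f+'.npy')
    P=np.array([toz(W,u,v,z) for u,v in L]);m=P.mean(0);d=P[0]+P[1]-P[2]-P[3]
    print(f,m,np.arctan2(d[1],d[0]),np.linalg.norm(d)/2)
E
```

```text
w1 [ 0.46059676 -0.00144164  0.004     ] -0.12451298413368816 0.10913363845522076
w13 [ 0.46041206 -0.00173685  0.018     ] -0.12235416732333992 0.09955997027283768
```

```bash
python3 -c "
from h import *
goal((.4887,-.0052,.07),-.125,-.45)
"
```

```text
goal turn [-0.5492, 0.1131, 0.019] shift cm [24.24, 4.46, -5.27] | t 20.35 tcp [0.5395, 0.2366, 0.1198] gap 0.426 F [-1.0, -0.5, 0.2]
```

```bash
python3 -m crank '[[[-0.1,0.03,0,4,0,-1,-0.9],[-0.2,0.05,0,8,0,-2,-0.9],[-0.3,0.07,0.01,12,0,-3,-0.9],[-0.4,0.09,0.015,17,1,-4,-0.9],[-0.5,0.1,0.02,21,3,-5,-0.9],[-0.549,0.113,0.019,24.2,4.5,-5.3,-0.9],[-0.549,0.113,0.019,24.2,4.5,-5.3,-0.9],[-0.549,0.113,0.019,24.2,4.5,-5.3,-0.9],[-0.549,0.113,0.019,24.2,4.5,-5.3,-0.9]]]'
python3 -c "
from h import *
c=cam('scene','pics/sc18.png');cam('side','pics/s18.png');cam('wrist','pics/w18.png')
crop('pics/s18.png','pics/s18c.png',270,160,140,120,5)
crop('pics/sc18.png','pics/sc18c.png',210,190,140,120,5)
print(np.round(status.state()['joint_positions'],3))
goal((.4887,-.0052,.07),-.125,-.45)
"
```

```text
clock: 21.48
tcp_pos: [0.4885, -0.0034, 0.07]
tcp_rot: [-2.02, 0.001, -1.694]
force: [-0.4, 0.6, 0.6]
finger_gap: 0.428
[ 0.008  0.695 -0.091  1.89  -0.033  1.    -1.745]
goal turn [-0.0013, 0.0017, 0.0003] shift cm [0.13, -0.0, 0.03] | t 21.62 tcp [0.4886, -0.0038, 0.0701] gap 0.425 F [-1.1, 0.6, -0.1]
```

View pics/s18c.png

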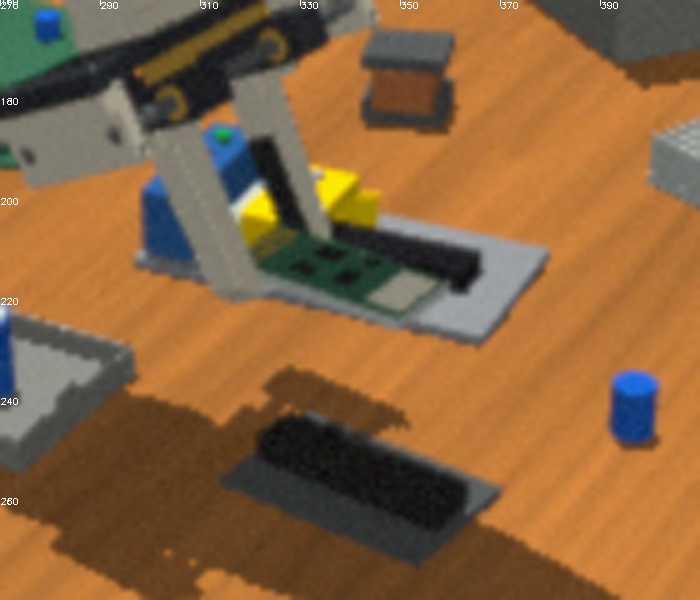

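View pics/sc18c.png

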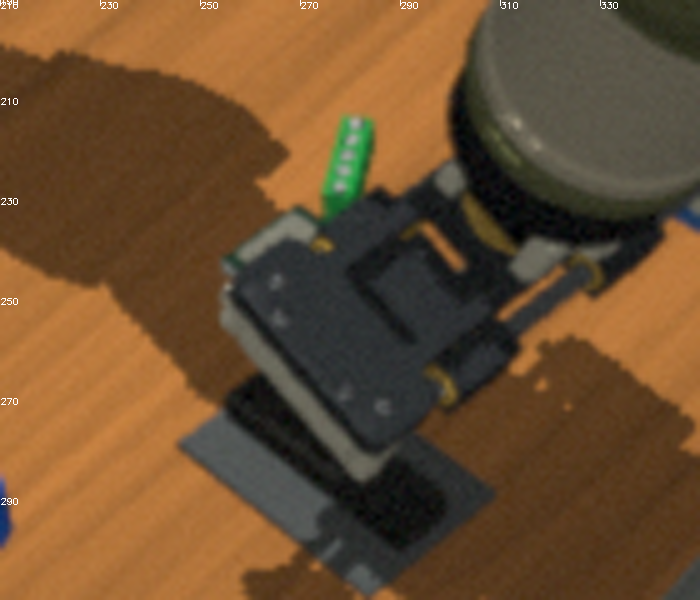

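```bash
python3 - <<'E'
from h import *
D=cam('side')
P=np.array([.4719,-.0017,.1105]);a=-.125
ex=np.array([np.cos(a),np.sin(a),0]);ey=np.array([-np.sin(a),np.cos(a),0])
for tilt in (-.08,0,.08):
    e=ex*np.cos(tilt)+np.array([0,0,np.sin(tilt)])
    print(tilt,[np.round(proj(D,P+.037*ex-.082*e+s*.02*ey+[0,0,dz]),1).tolist() for s in (1,-1) for dz in (.003,-.003)])
    print(' brass',[np.round(proj(D,P+.037*ex+.008*e+s*.02*ey+[0,0,.003]),1).tolist() for s in (1,-1)])
E
```

```text
-0.08 [[349.3, 220.3], [349.2, 222.8], [359.7, 212.6], [359.6, 215.0]]
 brass [[315.4, 211.3], [326.2, 204.2]]
0 [[349.3, 223.0], [349.3, 225.5], [359.7, 215.3], [359.7, 217.7]]
 brass [[315.4, 211.0], [326.2, 203.9]]
0.08 [[349.2, 225.7], [349.2, 228.1], [359.5, 217.9], [359.5, 220.3]]
 brass [[315.4, 210.8], [326.2, 203.7]]
```

The plate is level within about 0.03 rad over the rest. Descending.

```bash
python3 -m crank '[[[0,0,0,0.1,3.6,1.7,-0.9],[0,0,0,0.13,6.3,3.05,-0.9],[0,0,0,0.13,7.2,3.5,-0.9],[0,0,0,0.13,7.4,3.6,-0.9],[0,0,0,0.13,7.6,3.7,-0.9]]]'
python3 -c "
from h import *
cam('side','pics/s19.png')
crop('pics/s19.png','pics/s19c.png',290,210,120,100,6)
goal((.4887,-.0052,-.019),-.125,-.45)
"
```

```text
clock: 22.3
tcp_pos: [0.4893, -0.0053, -0.0138]
tcp_rot: [-2.018, 0.001, -1.694]
force: [-1.1, -0.1, -0.1]
finger_gap: 0.421
goal turn [-0.0024, 0.0015, 0.0001] shift cm [-0.0, 0.48, 0.17] | t 22.35 tcp [0.4893, -0.0053, -0.0139] gap 0.427 F [-0.1, 0.3, -0.3]
```

View pics/s19c.png

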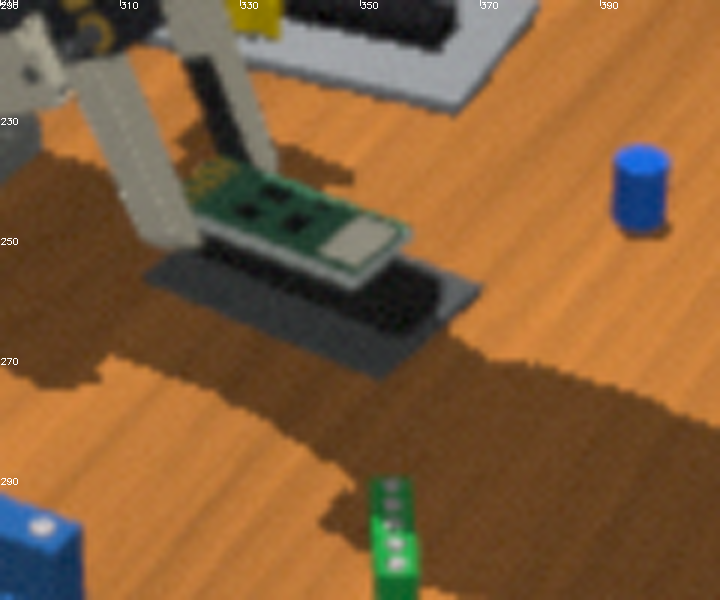

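Well aligned, a few mm above the bar. Lowering further in small steps.

```bash
python3 -m crank '[[[0,0,0,0,0.2,0.05,-0.9],[0,0,0,0,0.3,0.1,-0.9]]]'
python3 -m crank '[[[0,0,0,0,0.1,0.05,-0.9],[0,0,0,0,0.14,0.06,-0.9]]]'
python3 -c "
from h import *
cam('side','pics/s20.png')
crop('pics/s20.png','pics/s20c.png',290,210,120,100,6)
"
```

```text
clock: 22.6
tcp_pos: [0.4891, -0.0053, -0.0167]
tcp_rot: [-2.018, 0.001, -1.694]
force: [-0.5, 0.3, 0.7]
finger_gap: 0.427
clock: 22.85
tcp_pos: [0.4891, -0.0053, -0.0183]
tcp_rot: [-2.018, 0.001, -1.694]
force: [-0.1, -0.4, -0.3]
finger_gap: 0.424
```

View pics/s20c.png

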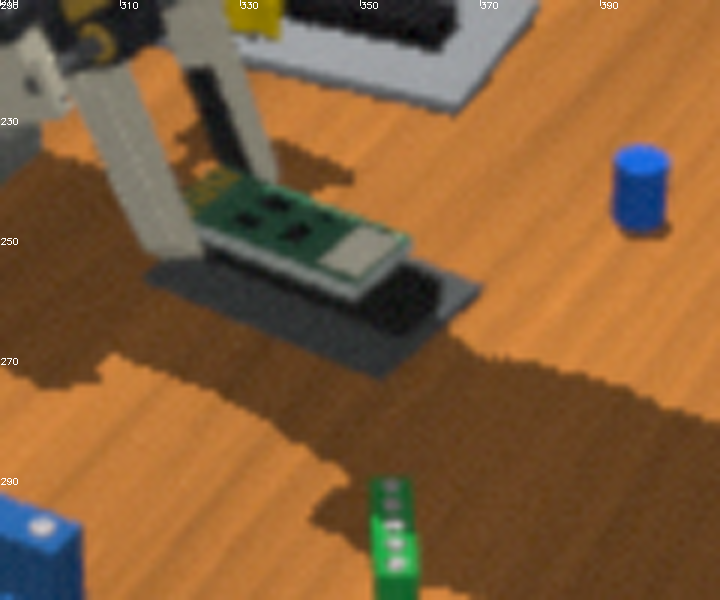

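```bash
python3 -m crank '[[[0,0,0,0,0.1,0.05,-0.9],[0,0,0,0,0.1,0.05,-0.9]]]'
python3 -m crank '[[[0,0,0,0,0.1,0.05,-0.9],[0,0,0,0,0.1,0.05,-0.9]]]'

```

```text
clock: 23.15
tcp_pos: [0.4891, -0.0052, -0.019]
tcp_rot: [-2.018, 0.001, -1.694]
force: [0.2, -0.4, 4.6]
finger_gap: 0.428
clock: 23.4
tcp_pos: [0.4891, -0.0053, -0.0191]
tcp_rot: [-2.018, 0.001, -1.694]
force: [0.3, -0.4, 11.1]
finger_gap: 0.422
```

Contact right where predicted. Releasing and backing out.

```bash
python3 -m crank '[[[0,0,0,0,-0.05,0,-0.9],[0,0,0,0,-0.1,0,0],[0,0,0,0,-0.1,0,0.2],[0,0,0,0,-0.1,0,0.3],[0,0,0,0,-0.1,0,0.3],[0,0,0,0,-3,0,0.3],[0,0,0,0,-7,0,0.3],[0,0,0,0,-11,0,0.3]]]'
python3 -c "
from h import *
cam('side','pics/s21.png');cam('scene','pics/sc21.png')
crop('pics/s21.png','pics/s21c.png',290,210,120,100,6)
crop('pics/sc21.png','pics/sc21c.png',220,230,120,100,6)
goal((.4358,0,.1),-.125,0)
"
```

```text
clock: 24.4
tcp_pos: [0.5365, -0.0113, 0.0811]
tcp_rot: [-2.019, 0.001, -1.694]
force: [-0.0, -0.3, -0.4]
finger_gap: 0.65
goal turn [0.4407, 0.001, -0.0012] shift cm [0.16, 2.93, -10.2] | t 24.5 tcp [0.5399, -0.0114, 0.083] gap 0.652 F [0.3, 0.0, -0.3]
```

View pics/s21c.png

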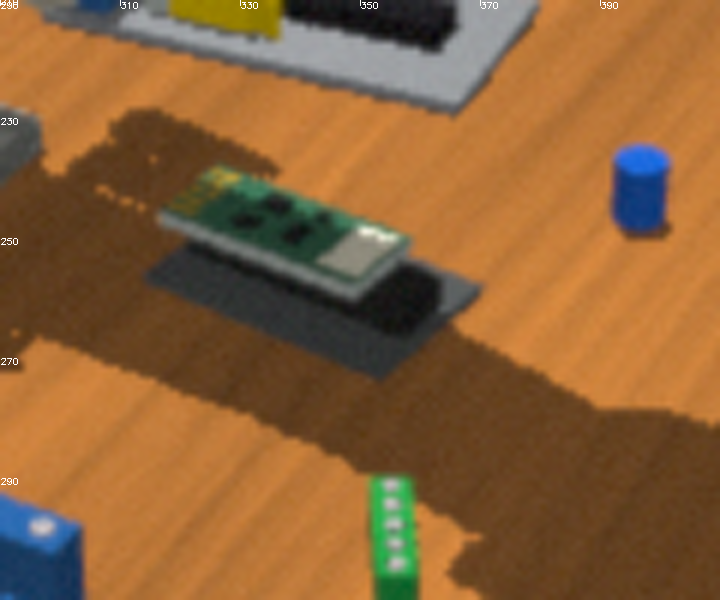

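View pics/sc21c.png

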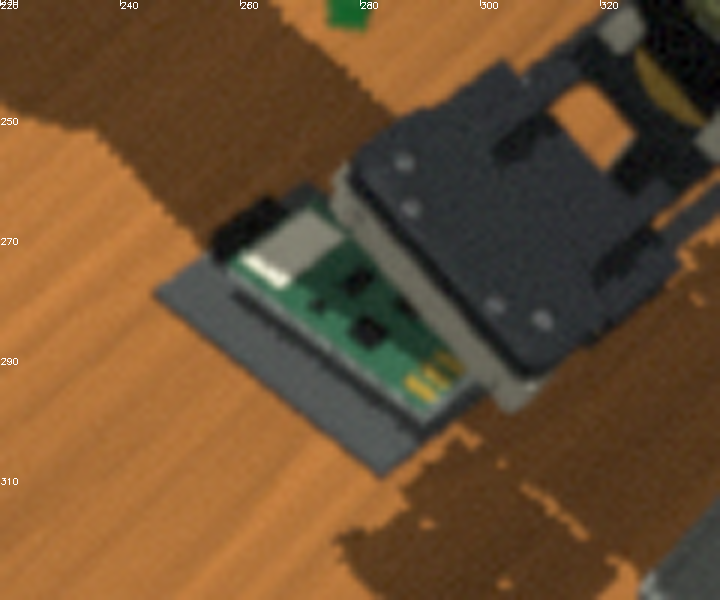

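```bash
python3 - <<'E'
from h import *
D=cam('side');S=cam('scene')
P=[toz(D,u,v,.024) for u,v in ((316.3,246),(326.7,238),(358.5,250),(349.7,258.3))]
for p in P: print(np.round(p,4))
m=np.mean(P,0);d=P[0]+P[1]-P[2]-P[3];print(m,np.arctan2(d[1],d[0]),np.linalg.norm(d)/2)
for u,v in ((260,273.7),(291.2,298.8)): print(np.round(toz(S,u,v,.024),4))
a=-.125;R2=np.array([[np.cos(a),-np.sin(a)],[np.sin(a),np.cos(a)]])
for c in ((-45,-20),(45,-20)): print(R2@np.array(c)/1000+[.4719,-.0031])
E
```

```text
[0.517  0.0165 0.024 ]
[ 0.5126 -0.0246  0.024 ]
[ 0.4245 -0.0144  0.024 ]
[0.4273 0.0242 0.024 ]
[4.70341574e-01 4.12618591e-04 2.40000000e-02] -0.10027527336182435 0.08937747570384282
[ 0.4274 -0.0148  0.024 ]
[ 0.5155 -0.0277  0.024 ]
[ 0.42475761 -0.01733359]
[ 0.5140554  -0.02855432]
```

```bash
python3 -c "
from h import *
goal((.442,.0025,.08),-.122,0)
"
python3 -m crank '[[[0.1,0,0,0,0,-2.5,0.3],[0.2,0,0,0,0.5,-5,0.3],[0.3,0,0,0,2,-7,0.3],[0.4,0,0,0,4,-9,0.3],[0.44,0.003,0,-0.1,4.5,-9.2,0.3],[0.44,0.003,0,-0.1,4.5,-9.2,0.3],[0.44,0.003,0,-0.1,4.5,-9.2,0.3]]]'
python3 -c "
from h import *
c=cam('wrist','pics/w22.png');np.save('w22.npy',c['cam_to_world'])
print(np.round(status.state()['joint_positions'],3))
goal((.442,.0025,.08),-.122,0)
goal((.442,.0025,-.022),-.122,0)
"
```

```text
goal turn [0.4465, -0.0015, -0.0011] shift cm [-0.19, 4.15, -8.59] | t 24.6 tcp [0.5365, -0.0112, 0.0803] gap 0.654 F [-0.4, -0.8, -1.2]
clock: 25.48
tcp_pos: [0.4355, 0.0025, 0.0791]
tcp_rot: [-1.578, 0.0, -1.697]
force: [0.3, 0.3, -0.3]
finger_gap: 0.647
[-0.102  0.452 -0.044  2.337  0.049  0.361 -1.885]
goal turn [0.0069, -0.0048, -0.0001] shift cm [-0.08, -0.09, 0.62] | t 25.52 tcp [0.4358, 0.0024, 0.0791] gap 0.649 F [0.2, -0.2, 1.0]
goal turn [0.0069, -0.0048, -0.0001] shift cm [-0.08, 10.11, 0.69] | t 25.52 tcp [0.4358, 0.0024, 0.0791] gap 0.649 F [0.2, -0.2, 1.0]
```

View pics/w22.png

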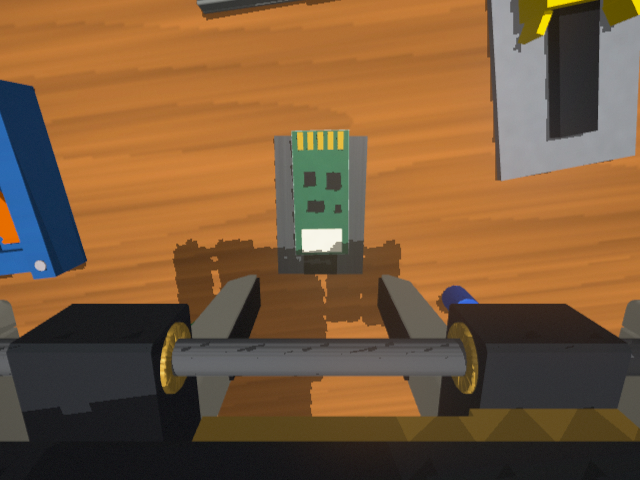

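```bash
python3 - <<'E'
from h import *
W=viewer.camera('wrist');W["cam_to_world"]=np.load('w22.npy')
P=np.array([toz(W,u,v,.024) for u,v in ((291.5,130),(350,130),(348,252.5),(294.5,253))]);m=P.mean(0);d=P[0]+P[1]-P[2]-P[3]
print(m,np.arctan2(d[1],d[0]),np.linalg.norm(d)/2)
a=np.arctan2(d[1],d[0])
print("grip",m[:2]-.029*np.array([np.cos(a),np.sin(a)]))
goal((.443,.0025,-.021),-.122,0)
E
```

```text
[ 0.47452286 -0.00336086  0.024     ] -0.12096148641665376 0.0887636423577987
grip [4.45734761e-01 1.38475597e-04]
goal turn [0.0067, -0.005, -0.0002] shift cm [-0.1, 10.01, 0.77] | t 25.57 tcp [0.4359, 0.0024, 0.0792] gap 0.649 F [-0.2, 0.1, 0.5]
```

```bash
python3 -m crank '[[[0.006,-0.005,0,0,3,0.7,0.3],[0.006,-0.005,0,0,7,0.75,0.3],[0.006,-0.005,0,0,9,0.77,0.3],[0.006,-0.005,0,0,9.7,0.77,0.3],[0.006,-0.005,0,0,9.8,0.77,0.3]]]'
python3 -c "
from h import *
c=cam('side','pics/s23.png')
crop('pics/s23.png','pics/s23c.png',290,190,140,110,5)
print(np.round(status.state()['joint_positions'],3))
goal((.443,.0015,-.021),-.122,0)
"
```

```text
clock: 26.2
tcp_pos: [0.4434, 0.0014, -0.02]
tcp_rot: [-1.572, -0.0, -1.693]
force: [0.1, -0.5, 0.2]
finger_gap: 0.65
[-0.073  0.666 -0.083  2.381  0.486  0.11  -2.316]
goal turn [0.0009, -0.0009, 0.0008] shift cm [-0.05, 0.12, -0.05] | t 26.25 tcp [0.4434, 0.001, -0.0198] gap 0.652 F [-0.0, -0.9, 1.0]
```

View pics/s23c.png

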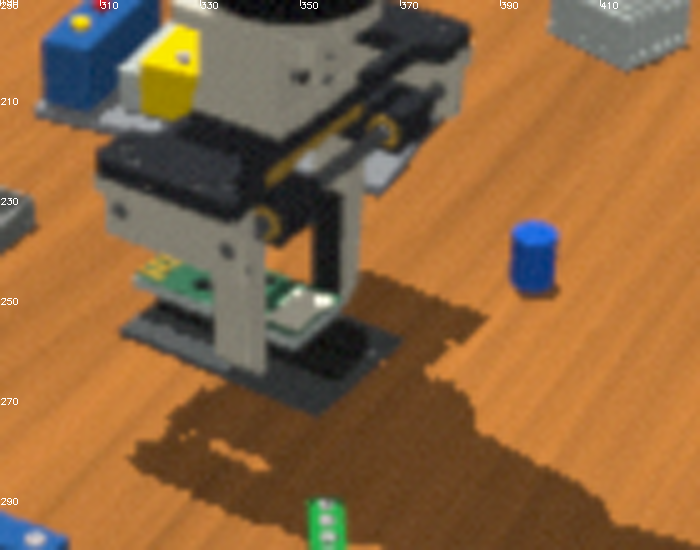

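Straddling the plate near the white end, tips just above the foot. Joint 6 is at its edge, so I'll close here and not go lower.

```bash
python3 -m crank '[[[0,0,0,0,-0.15,0,0.1],[0,0,0,0,-0.15,0,-0.9],[0,0,0,0,-0.15,0,-0.9],[0,0,0,0,-0.15,0,-0.9],[0,0,0,0,-0.15,0,-0.9],[0,0,0,0,-0.15,0,-0.9],[0,0,0,0,-0.15,0,-0.9]]]'
python3 -c "
from h import *
c=cam('side','pics/s24.png');cam('wrist','pics/w24.png')
crop('pics/s24.png','pics/s24c.png',290,190,140,110,5)
print(np.round(status.state()['joint_positions'],3))
"
```

```text
clock: 27.12
tcp_pos: [0.4436, 0.001, -0.0182]
tcp_rot: [-1.571, -0.001, -1.694]
force: [0.6, 0.0, 3.7]
finger_gap: 0.424
[-0.074  0.662 -0.081  2.38   0.462  0.113 -2.292]
```

View pics/s24c.png

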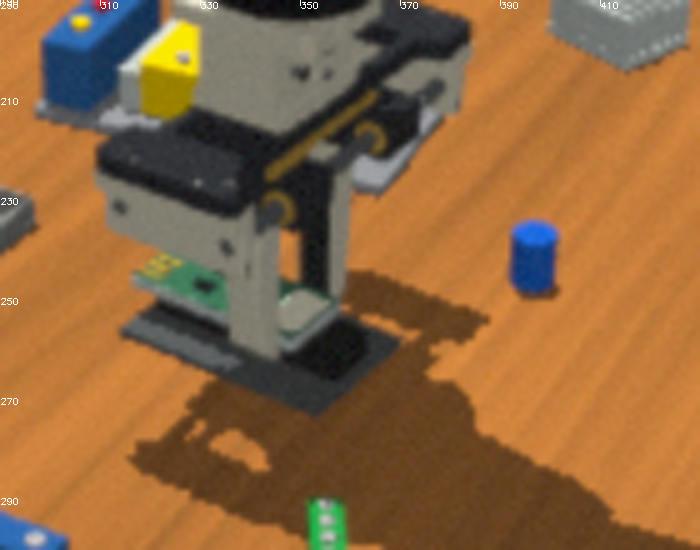

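View pics/w24.png

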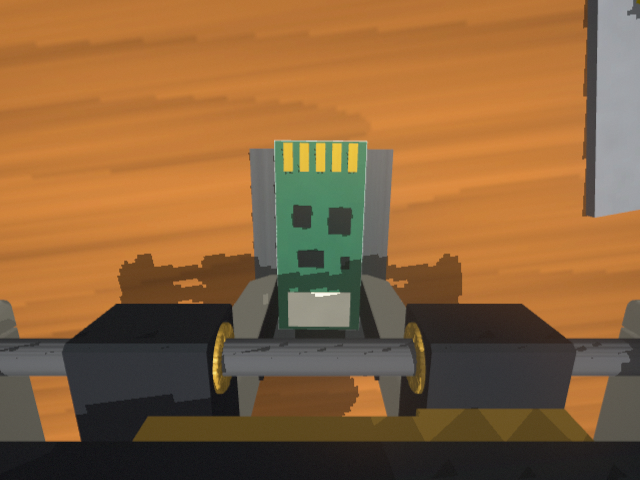

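```bash
python3 -c "
from h import *
W=cam('wrist');a=-.122
s=status.state();Rt=R.from_euler('xyz',s['tcp_rot'])
for u,v in ((275,141),(367,141),(279,328),(361,328)): print(np.round(Rt.inv().apply(toz(W,u,v,.024)-s['tcp_pos']),4))
"
python3 -m crank '[[[0,0,0,0,-1,0,-0.9],[0,0,0,0,-3,0,-0.9],[0,0,0,0,-6,0,-0.9],[0,0,0,2,-9,2,-0.9],[0,0,0,5,-9,3,-0.9],[0,0.05,0,8,-9,3,-0.9],[0,0.05,0,8,-9,3,-0.9]]]'
python3 -c "
from h import *
c=cam('wrist','pics/w25.png');np.save('w25.npy',c['cam_to_world'])
print(np.round(status.state()['joint_positions'],3))
goal((.477,-.191,.06),.06,0)
"
```

```text
[-0.0194 -0.0423  0.0756]
[ 0.02   -0.0423  0.0756]
[-0.0204 -0.0422 -0.0135]
[ 0.0202 -0.0422 -0.0135]
clock: 28.15
tcp_pos: [0.4626, -0.0844, 0.0722]
tcp_rot: [-1.572, -0.002, -1.748]
force: [0.4, -0.5, -0.8]
finger_gap: 0.424
[ 0.281  0.503 -0.311  2.26   0.368  0.425 -2.078]
goal turn [0.001, -0.2348, 0.0009] shift cm [10.41, 1.22, 3.26] | t 28.2 tcp [0.463, -0.0829, 0.0722] gap 0.422 F [0.0, 0.3, -0.6]
```

View pics/w25.png

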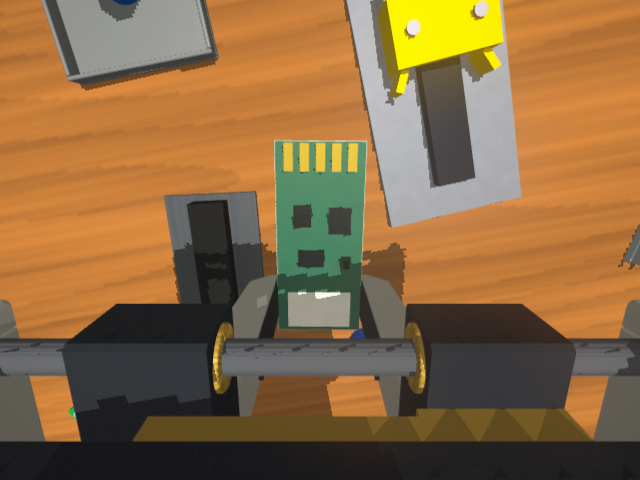

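```bash
python3 -m crank '[[[0,-0.08,0,3,0,0.5,-0.9],[0,-0.16,0,6,0,1.5,-0.9],[0,-0.235,0,9,0.5,2.3,-0.9],[0,-0.235,0,10.4,1.2,2.3,-0.9],[0,-0.235,0,10.4,1.2,2.3,-0.9],[0,-0.235,0,10.4,1.2,2.3,-0.9]]]'
python3 -c "
from h import *
c=cam('wrist','pics/w26.png');np.save('w26.npy',c['cam_to_world'])
crop('pics/w26.png','pics/w26c.png',220,0,200,240,3)
print(np.round(status.state()['joint_positions'],3))
goal((.477,-.191,.06),.06,0)
"
```

```text
clock: 28.95
tcp_pos: [0.4677, -0.1876, 0.0603]
tcp_rot: [-1.572, -0.0, -1.51]
force: [0.1, 0.5, -0.8]
finger_gap: 0.422
[ 0.544  0.56  -0.389  2.192  0.464  0.468 -1.719]
goal turn [0.0008, 0.0016, 0.0003] shift cm [0.39, 0.05, 0.89] | t 29.0 tcp [0.4678, -0.1877, 0.0605] gap 0.427 F [0.7, 0.0, -0.8]
```

View pics/w26.png

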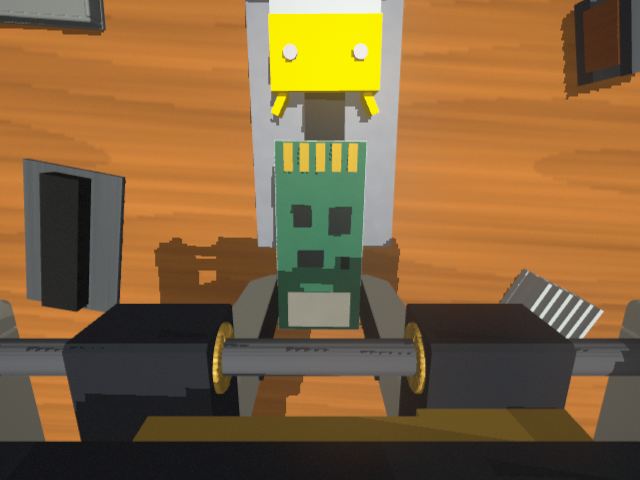

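View pics/w26c.png

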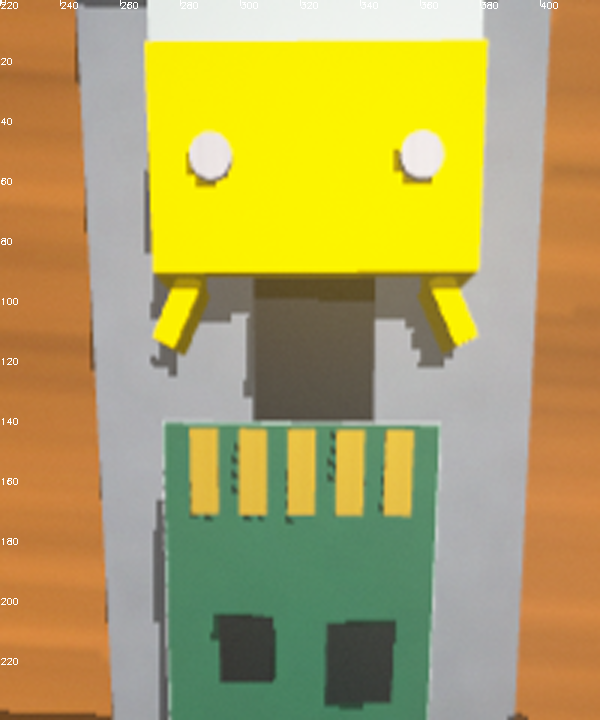

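```bash
python3 - <<'E'
from h import *
W=viewer.camera('wrist');W["cam_to_world"]=np.load('w26.npy')
g=lambda u,v,z:toz(W,u,v,z)
A=g(270.7,90.7,.037);Bq=g(379.7,90.7,.037);C=g(268.3,13.3,.037);E=g(382.7,13.3,.037)
near=(A+Bq)/2;far=(C+E)/2;print("bridge near",near,"far",far,"len",np.linalg.norm(far-near),"yaw",np.arctan2(*(far-near)[1::-1]),"width",np.linalg.norm(A-Bq),np.arctan2(*(A-Bq)[1::-1])-np.pi/2)
r=[(g(304.3,126.7,.018)+g(344.7,126.7,.018))/2,(g(304.7,100,.018)+g(344.7,100,.018))/2];print("rail",r)
b=[(g(245.7,2.7,.006)+g(403.3,2.7,.006))/2,(g(257.7,239,.006)+g(392,239,.006))/2];print("base",b,np.arctan2(*(b[0]-b[1])[1::-1]))
yaw=.06;ex=np.array([np.cos(yaw),np.sin(yaw)]);ey=np.array([-ex[1],ex[0]])
o=near[:2]-.005*ex; print("origin wrist",o)
for n,p in (("rail0",r[0]),("rail1",r[1]),("base0",b[0]),("base1",b[1])): print(n,(p[:2]-o)@ex,(p[:2]-o)@ey)
s=status.state();R0=R.from_euler('xyz',s['tcp_rot']);M=s['tcp_pos']
# plate tip in same picture
zt=M[2]+.0392+.003
t=(g(275,141,zt)+g(367,141,zt))/2; w=(g(279,328,zt)+g(361,328,zt))/2
print("tip",t,(t[:2]-o)@ex,(t[:2]-o)@ey,"plate yaw",np.arctan2(*(t-w)[1::-1]),"white",(w[:2]-o)@ex,(w[:2]-o)@ey)
E
```

```text
bridge near [ 0.57268188 -0.18460467  0.037     ] far [ 0.61271931 -0.18213867  0.037     ] len 0.04011329442724234 yaw 0.06151472870871717 width 0.06409526219236358 0.060846215927722325
rail [array([ 0.55351696, -0.18575291,  0.018     ]), array([ 0.56983231, -0.18481699,  0.018     ])]
base [array([ 0.62860445, -0.18105092,  0.006     ]), array([ 0.47440722, -0.19137577,  0.006     ])] 0.06685894796080188
origin wrist [ 0.56769088 -0.18490449]
rail0 -0.014199294869226907 3.038634258134532e-06
rail1 0.002142819772456295 -4.106082276612132e-05
base0 0.06103502931212647 0.00019401522927167507
base1 -0.09350384515469648 -0.0008659754911494915
tip [ 0.54324856 -0.18353562  0.10272319] -0.024316260635179516 0.0028320643865490875 plate yaw 0.05699848624367623 white -0.11328422580207939 0.0030991037597969413
```

Measured in one picture, the plate tip is at station x −24 mm, y +2.9 mm, with matching yaw. Shifting sideways and lowering onto the rail.

```bash
python3 -m crank '[[[0,0,0,0.3,2,0,-0.9],[0,0,0,0.3,5,0,-0.9],[0,0,0,0.3,7,0,-0.9],[0,0,0,0.3,7.4,0,-0.9],[0,0,0,0.3,7.5,0,-0.9]]]'
python3 -m crank '[[[0,0,0,0,0.1,0,-0.9],[0,0,0,0,0.15,0,-0.9]]]'
python3 -c "
from h import *
c=cam('wrist','pics/w27.png');np.save('w27.npy',c['cam_to_world'])
cam('side','pics/s27.png');cam('scene','pics/sc27.png')
crop('pics/s27.png','pics/s27c.png',280,140,130,110,5)
print(np.round(status.state()['joint_positions'],3))
goal((.5,-.191,-.0176),.06,0)
"
```

```text
clock: 29.68
tcp_pos: [0.4684, -0.1903, -0.0142]
tcp_rot: [-1.571, -0.0, -1.508]
force: [-0.4, -0.1, -0.4]
finger_gap: 0.424
clock: 29.92
tcp_pos: [0.4687, -0.1904, -0.0151]
tcp_rot: [-1.57, -0.001, -1.508]
force: [-0.6, -0.1, -0.2]
finger_gap: 0.425
[ 0.442  0.685 -0.243  2.232  0.58   0.283 -1.818]
goal turn [0.0001, 0.0024, 0.0007] shift cm [0.25, 0.23, 3.15] | t 30.07 tcp [0.4684, -0.1905, -0.0153] gap 0.423 F [-0.6, 0.2, -0.4]
```

View pics/w27.png

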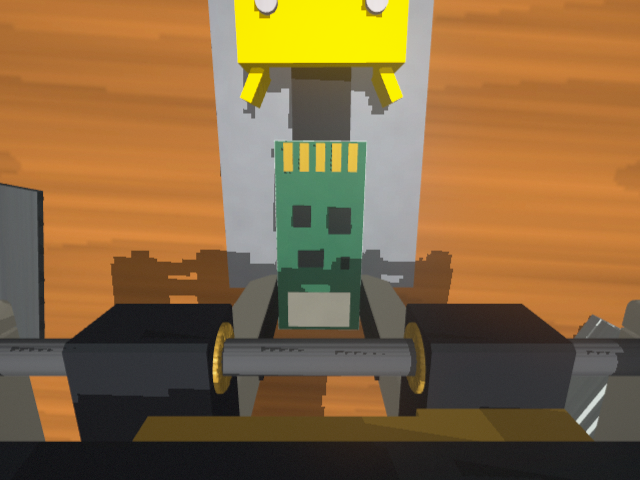

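View pics/s27c.png

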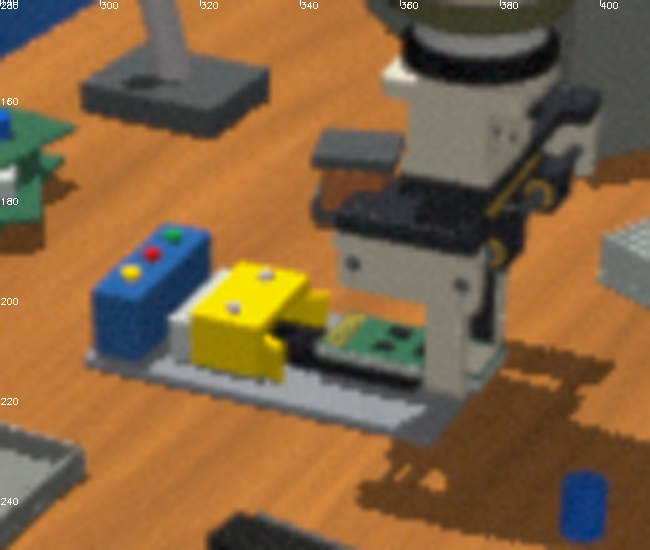

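Centred on the rail (plate middle column 320.5, rail 321). Lowering until contact.

```bash
python3 -m crank '[[[0,0,0,0,0.15,0,-0.9],[0,0,0,0,0.2,0,-0.9]]]'
python3 -m crank '[[[0,0,0,0,0.1,0,-0.9],[0,0,0,0,0.1,0,-0.9]]]'
```

```text
clock: 30.32
tcp_pos: [0.4684, -0.1905, -0.0174]
tcp_rot: [-1.571, -0.001, -1.509]
force: [0.4, -0.5, -0.6]
finger_gap: 0.423
clock: 30.58
tcp_pos: [0.4684, -0.1905, -0.0184]
tcp_rot: [-1.571, -0.001, -1.509]
force: [-0.2, -0.4, 0.7]
finger_gap: 0.425
```

```bash
python3 -m crank '[[[0,0,0,0,0,0.8,-0.9],[0,0,0,0,0,1.6,-0.9],[0,0,0,0,0,2.2,-0.9],[0,0,0,0,0,2.6,-0.9]]]'
python3 -c "
from h import *
c=cam('wrist','pics/w28.png')"
```

```text
clock: 31.08
tcp_pos: [0.4926, -0.1893, -0.0183]
tcp_rot: [-1.575, -0.001, -1.509]
force: [-8.7, 0.1, 11.9]
finger_gap: 0.42
```

View pics/w28.png

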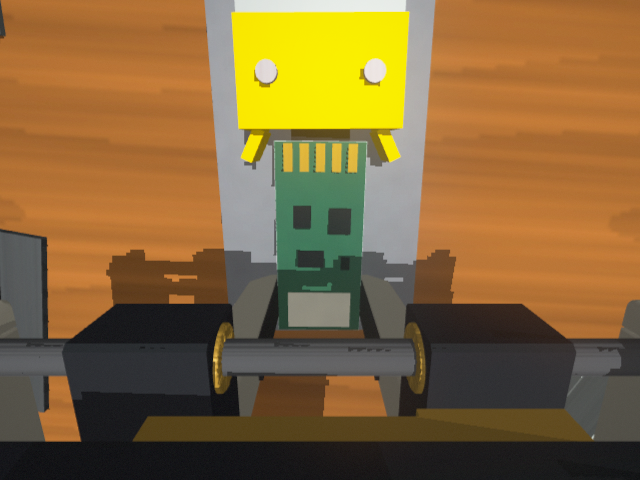

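Rail friction with 12 N of down force, so I'll raise 0.8 mm and continue. Alignment is good: plate centre 320, bridge centre 320.

```bash
python3 -m crank '[[[0.002,0,0,0,-0.08,0.2,-0.9],[0.002,0,0,0,-0.1,0.8,-0.9],[0.002,0,0,0,-0.1,1.5,-0.9],[0.002,0,0,0,-0.1,2.0,-0.9]]]'
python3 -c "
from h import *
c=cam('wrist','pics/w29.png')"
```

```text
clock: 31.62
tcp_pos: [0.5143, -0.1878, -0.0174]
tcp_rot: [-1.571, -0.001, -1.509]
force: [0.1, -0.4, -0.8]
finger_gap: 0.424
```

View pics/w29.png

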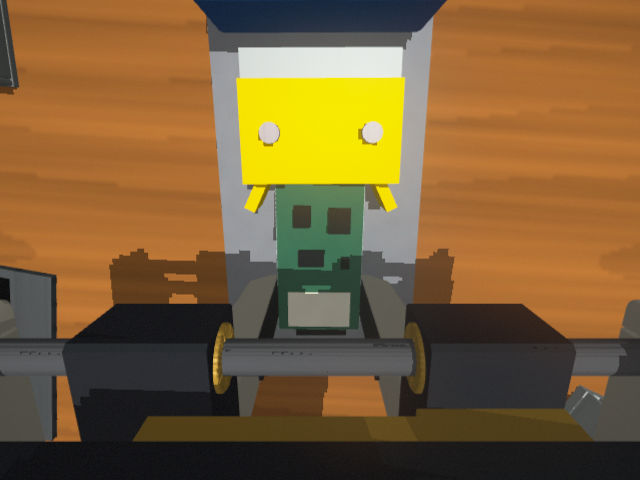

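Brass end is in under the bridge and free. Continuing towards the stop.

```bash
python3 -m crank '[[[0,0,0,0,0,0.6,-0.9],[0,0,0,0,0,1.2,-0.9],[0,0,0,0,0,1.7,-0.9],[0,0,0,0,0,2.0,-0.9]]]'
python3 -m crank '[[[0,0,0,0,0,0.15,-0.9],[0,0,0,0,0,0.3,-0.9]]]'
python3 -m crank '[[[0,0,0,0,0,0.1,-0.9],[0,0,0,0,0,0.2,-0.9]]]'
```

```text
clock: 32.17
tcp_pos: [0.5352, -0.1865, -0.0173]
tcp_rot: [-1.571, -0.001, -1.509]
force: [-0.0, 0.2, -0.4]
finger_gap: 0.42
clock: 32.42
tcp_pos: [0.537, -0.1865, -0.0176]
tcp_rot: [-1.573, -0.001, -1.509]
force: [-3.1, -0.2, -0.2]
finger_gap: 0.423
clock: 32.67
tcp_pos: [0.5369, -0.1865, -0.0179]
tcp_rot: [-1.576, -0.001, -1.509]
force: [-6.5, 0.2, 0.3]
finger_gap: 0.423
```

The stop is met (no motion, −6.5 N in x; 68.6 mm travelled against 69.3 predicted). Lowering slightly, releasing and lifting away.

```bash
python3 -m crank '[[[0.004,0,0,0,0.05,0,-0.9],[0.004,0,0,0,0.08,0,-0.9],[0.004,0,0,0,0.08,0,0],[0.004,0,0,0,0.08,0,0.2],[0.004,0,0,0,0.08,0,0.3],[0.004,0,0,0,0.08,0,0.3],[0.004,0,0,0,-2,0,0.3],[0.004,0,0,0,-5,-0.5,0.3],[0.004,0,0,0,-9,-2,0.3],[0.004,0,0,0,-12,-7,0.3],[0.004,0,0,0,-13,-8,0.3],[0.004,0,0,0,-13,-8,0.3]]]'
python3 -c "
from h import *
c=cam('wrist','pics/w30.png');np.save('w30.npy',c['cam_to_world'])
cam('side','pics/s30.png');cam('scene','pics/sc30.png')
crop('pics/s30.png','pics/s30c.png',280,150,130,100,5)
crop('pics/sc30.png','pics/sc30c.png',180,320,150,120,5)"
```

```text
clock: 34.17
tcp_pos: [0.4583, -0.1917, 0.1132]
tcp_rot: [-1.571, -0.002, -1.51]
force: [0.7, 0.0, 0.4]
finger_gap: 0.652
```

View pics/s30c.png

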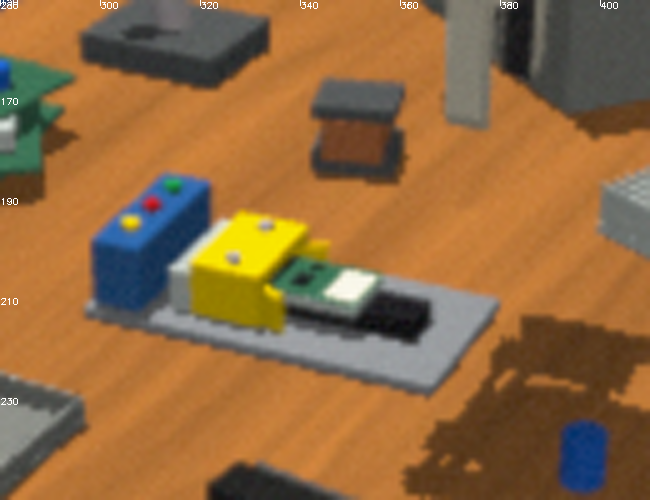

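View pics/w30.png

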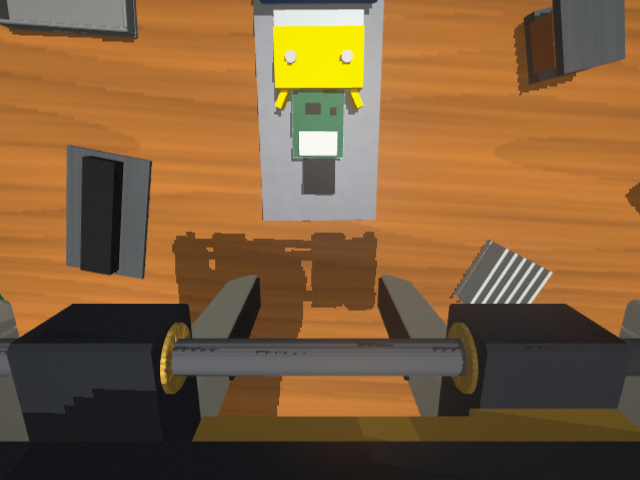

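View pics/sc30.png

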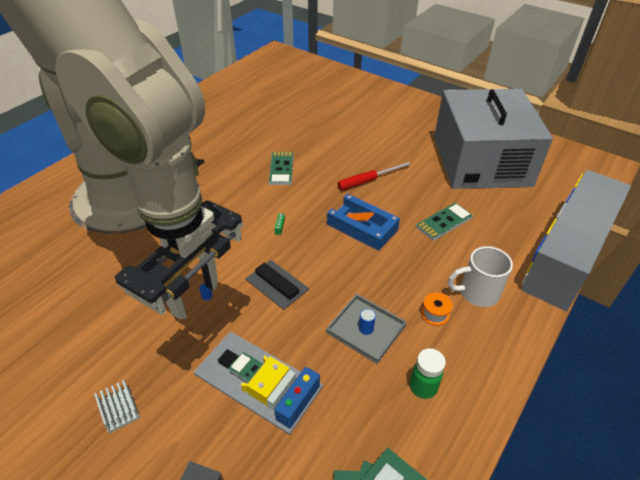

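```bash
python3 - <<'E'
from h import *
crop('pics/w30.png','pics/w30c.png',250,0,140,200,4)
E
```

```text
(no output)
```

View pics/w30c.png

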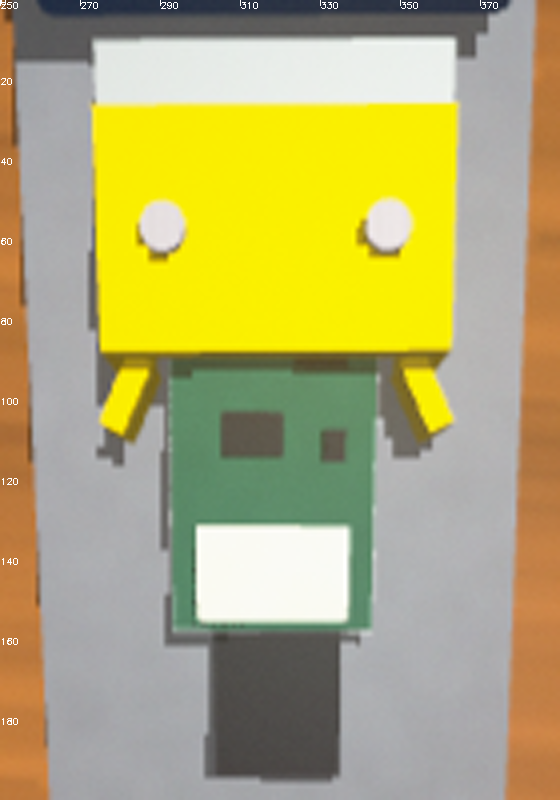

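```bash
python3 - <<'E'
from h import *
W=viewer.camera('wrist');W["cam_to_world"]=np.load('w30.npy')
g=lambda a,b,z:toz(W,250+a/4,b/4,z)
near=(g(100,352,.037)+g(453,352,.037))/2
w=(g(173,630,.024)+g(371,630,.024))/2; m=(g(172,370,.024)+g(377,370,.024))/2
rail=(g(209,776,.018)+g(340,776,.018))/2
ex=np.array([np.cos(.061),np.sin(.061)]);ey=np.array([-ex[1],ex[0]]);o=near[:2]-.005*ex
for n,p in (("white end",w),("mid",m),("rail end",rail)): print(n,(p[:2]-o)@ex,(p[:2]-o)@ey)
E
```

```text
white end -0.04463018733384024 0.0008565212398897249
mid 0.0037558584336648375 0.000339945986533754
rail end -0.07463899497548805 0.00035412950744646236
```

White end at station x −44.6 mm, so the tip is at about +45 mm. The lateral error is under 1 mm, and the capacitor stands upright in the dish. Handing in.

```bash
python3 -c "
from rig import job
print(job.hand_in())"
```

```text
the job is handed in; nothing more can be done
None
```

I finished the whole job and handed it in at about 34 s of the 72 s allowed. The hand-in reports no verdict, so the result rests on my own checks.

**What I did**
- **Capacitor:** I moved the blue capacitor from the plate to the grey dish.
- **Tipping the plate:** I pressed the white end to the rocker's hard stop; the highest force I read was about 18 N.
- **Rest:** I took the plate by its raised brass end, laid it on the rubber rest and let go.
- **Station:** I took it again near the white end, lowered it onto the rail and slid it under the bridge until it met the stop.

**Last checks**
- **Plate:** The white end measures 44.6 mm behind the station's centre, so the brass tip is at about +45 mm. It is within 1 mm of the rail's middle line, and it looks flat.
- **Capacitor:** It stands upright near the middle of the dish.
- **Bystanders:** The spool is where it was. The small second capacitor was partly hidden in the last pictures, but the robot went nowhere near touching it.
- **Robot:** The gripper is open and clear of everything.

**What disagreed with the data or did not go as planned**
- **Fingertips:** They end about 31 mm short of the reported TCP, shown by contact and by the cameras. I corrected for this from the press onwards.
- **Tilted grasp:** My first try at the raised end ran joints 6 and 7 to the edge of their ranges. Joint 6 read 0.107 against a limit of 0.11. I backed off and used a smaller tilt.
- **Second grasp:** Joint 6 also read 0.11, right at its limit, when I took the plate off the rest.

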